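# Close and pin the clay extruder

## Task

The extruder's barrel has been filled with clay. Swing its hinged screw yoke fully shut across the barrel mouth so that its end lies in the fork, then take the long pin from the drilled wooden block and push it through the fork and the yoke's eye until its collar sits fully home on the fork. Leave the short pin in the block, and do not upset the pots and other things standing around.

Things in the scene. Friction and masses are not known exactly. Their poses are not given: they have to be found in the camera images.
- extruder: Grey steel stand of a bench clay extruder, bolted to the bench (base plate 175 x 150 x 12 mm, two uprights), with a small plywood ware board lying behind it. Origin: on the bench, midway between the uprights, 7 mm behind their axle; x away from the robot at yaw 0, y to its left, z up.
- extruder_head: Fixed barrel (80 mm diameter, 150 mm long) with fork and pivot bracket. Origin: centre of its mouth. z: barrel axis out of the mouth, 35 deg from vertical, leaning to the robot; x: uphill in the mouth plane; y: from pivot (y -76 mm) to fork hole (y +80 mm). Fork: two cheeks 44 (x) x 36 (y) mm with 16 mm holes, at z -2..10 and 30..42 mm; a web closes it at x -21..-31 mm, so the yoke enters from +x.
- fork_seat (a point): Centre of the hole on the outer face of the fork's upper cheek, where the pin's collar must sit. Axes as the barrel's: z points out of the hole along the pin's axis, 35 degrees from vertical; the pin is pushed along -z.
- yoke_pivot (a point): On the yoke's hinge axis, at mid thickness of the yoke's bar. Axes as the barrel's; the hinge axis is z.
- yoke (a joint): Swing of the yoke, rad. 0: fully shut (bar along the barrel's y axis, its end in the fork, holes in line); grows to 1.3 as the end swings uphill to the barrel's +x. At angle q the bar points along (sin q, cos q, 0) in the barrel's axes. Stiff hinge: it stays where it is left; about 3 N at the eye moves it.
- yoke_eye (a point): Centre of the 17 mm hole in the yoke's free end (30 mm wide), 156 mm from the pivot. The yoke is a bar 26 mm wide, 16 mm thick (barrel z 12 to 28 mm); from 92 to 136 mm from the pivot it is plain and free to push on. At 76 mm it carries a 14 mm screw spindle with a tee handle, 78 mm long, 10 mm thick, its middle 66 mm above the mouth plane, at right angles to the bar; a follower plate is below.
- long_pin: The longer of two steel pins that stand head up in the wooden block; it stands out higher, about 20 mm of its shank showing. Origin: centre of its tip; z along the pin to the head. Shank 14 mm diameter and 60 mm long, the last 9 mm tapered to 8 mm; then a collar 30 mm in diameter and 5 mm thick; then a round knob to grip, 24 mm in diameter, from 65 to 99 mm from the tip. 0.12 kg.
- long_pin_collar (a point): Middle of the underside of the long pin's collar, 60 mm from the tip; z along the pin to the head.
- short_pin: A second pin with the same collar and knob but a 32 mm shank; its collar lies on the wooden block. Not needed. Origin: centre of its tip; z along the pin to the head.
- pin_block: Hardwood block fixed to the bench, 120 (x) x 50 (y) x 50 (z) mm, with two 16 mm holes, 40 mm deep, at x = -32 and +32 mm. Origin: centre of its underside. It stands to the left or right of the extruder; either pin may be in either hole.
- glaze_jar1: Loose open glaze jar, 65 mm diameter, 91 mm high, origin under its centre; stands on the other side of the extruder from the block. Leave it standing.
- wheel_pot: Loose leather-hard clay cylinder, 102 mm diameter, 118 mm high, behind and to the right of the extruder; origin under its centre. Leave it standing.
- pot_small: Loose small flared pot, 88 mm diameter, 90 mm high, behind and to the left of the extruder; origin under its centre. Leave it standing.
- stamp2: Loose turned wooden stamp standing upright in front of the extruder, 24 mm diameter, 50 mm high; origin under its centre. Leave it standing.
There are look-alikes about, which are no part of the job. Leave any orange or yellow look-alike of the pin_block alone.

How it is judged:
By the outcome, as a careful person would: the job done as asked, in the order asked, and still so for the second after the job is handed in, with the robot touching nothing.
It also fails if it takes over 72 s, if anything falls off the work surface, if the arm or the gripper's body presses on something with over 40 N, if the wrist force passes 120 N, or if a joint passes its speed limit or range.

## Robot

A 6-joint arm with a two-finger parallel gripper is mounted at the origin on a cart in front of the work surface, level with it; the furniture and walls round the work are solid. World frame = base frame: x ahead of the robot, y to its left, z up, the work surface at z = 0. Lengths are in m, angles in degrees, forces in N, time in s.
With the tool pointing down it reaches from about 0.25 to 0.725 m from the base axis. Payload 9.7 kg.
Tool frame: the origin (TCP) lies on the centre line of the jaws, within the pads' length; the fingertips stand 19 mm ahead of it and the grasp point (between the pads) is the TCP; z points along the fingers, y is the direction in which the jaws open and shut (so a half turn about z gives the same grasp; the last joint's range is limited). The gripper opens to 85 mm and grips with 20 to 120 N. Pads are 22 mm wide; open, the fingers measure 114 mm over their backs; the gripper's body (76 mm by 85 mm) begins 54 mm behind the grasp point. The pads swing forward as they close: fully open they stand 13 mm farther back than shut.
Start: joints at [-68.067, 4.979, 10.078, 95.1, 0, 90], TCP at [0.205, -0.51, 0.25] pointing down, gripper open.
Joint ranges: [-179.16, 179.16], [-48.56, 103.87], [-65.8, 70.77], [-126.05, 130.52], [-82.76, 87.17], [-180, 180]. Speed limits (degrees/s): [127.2, 127.2, 147.25, 180, 180, 180].

## Interface

Orientations are given as [roll, pitch, yaw] about the fixed x, y, z axes, in that order (R = Rz(yaw) Ry(pitch) Rx(roll)).
In Python, from workcell import bot gives the robot as it stands.
- The arm moves only by the tool servo_tool, never from a script. Its argument "motion" is a list that holds one entry, the list of rows, each a list of 6 numbers: the shift along the tool's x, y, z in mm, then the turn, a rotation vector about the tool's x, y, z in rad. A call has 1 to 5 rows; each row shifts and turns the commanded pose from where the row before left it, along the tool's axes as they then stand; what a row does not reach is not made up. A row lasts 1/10 s, in which the tool goes at most 50 mm and 8.59 degrees, less where a joint would pass 70% of its speed; a pose out of reach is approached as far as the arm can. A call is refused whole if a number of a shift passes 50 or a number of a turn 0.15, either way. A call with a gripper value outside its range is refused whole. "gripper" is the finger opening in mm, from 0 to 85.4, set as the call begins (left out, the last holds). The fingers move at their own pace and stop on an object; "newtons" is the grip in N (left out, the last holds). Time passes only in rows, so rows that do not move let the fingers close. It gives the time, the measured TCP pose, the force and the opening at its end, in the units of the state.
- bot.get_obs(): the state, without advancing time (a new reading comes with each control period).
- bot.camera(name): name is "side" or "top" or "wrist"; returns a dict with "color" (480x640x3 uint8, red, green, blue), "fx", "fy", "cx", "cy" (pixels), "k1" (the pictures are not rectified: a ray, as slopes to the right and down, at radius r is drawn at 1 + k1 r^2 times it, then the intrinsics apply), "R" (3x3) and "t" (3): a world point X has camera coordinates R X + t. Camera axes: x right, y down, z forward; pixel columns grow to the right and rows downward; lengths in m; the calibration is good to about 2 mm. A picture is of the moment at which its call begins. There is no depth.
- bot.job_done(): hands the job in, once; it reports no verdict.
Trained networks look in a picture, given as the dict that the camera call returned (one of the last four; its "shot" number tells which), for a name from the list of things; names that differ only in an ending like _2 or _b are one class to them, and where a whole thing is asked for, a point or a joint stands for the part that bears it (a point fixed in the world has none). Each returns a list of dicts, best first, with "confidence" (0 to 1); they miss things now and then, are a little off and sometimes report something else, mostly with a low value. They report only what shows in the picture. A call takes as long as a camera call. They do not tell look-alikes from the thing itself.
- bot.look_for(picture, label): "rect" ([left, top, width, height] in pixels, round what is visible of it).
The state is a dict: "time": time; "q": joint angles; "qd": joint speeds; "joint_efforts": joint torques, N m; "ee_pos": TCP position; "tcp_rot": TCP orientation; "wrist_force": force on the tool from outside, world axes, zero at the start; "torque": the same for the moment, N m; "opening": finger opening in m.
Only numpy, scipy, OpenCV 4.12 (cv2) and the standard library are available. Lean on these libraries where they do the work, as an engineer would, in place of code of your own. Each camera call takes 0.05 s, during which the arm holds its last target.

## Working session

There is one attempt and no reset: what is moved stays moved. The work goes in short steps, Python scripts to look and compute and a tool call to move; the robot and the scene stay as the last step left them, time stands still between calls to the robot, and variables do not carry over. Pictures are saved under pics/ and viewed, and the job is handed in when it is done.

Besides the shell and the picture viewer there is one more tool, called after "Emit:" by a JSON object that holds its "fn" and its "kwargs", one argument or row to a line. servo_tool: Moves the arm, as the interface text tells. Its arguments: {"type":"object","properties":{"motion":{"type":"array","items":{"type":"array","items":{"type":"array","items":{"type":"number"}}}},"gripper":{"type":"number"},"newtons":{"type":"number"}},"required":["motion"]}

```bash
ls; mkdir -p pics; python3 - <<'E'
from workcell import bot
import cv2
for n in ("side","top","wrist"):
    c=bot.camera(n); cv2.imwrite(f"pics/{n}0.png",c["color"][:,:,::-1])
    print(n,c["fx"],c["fy"],c["cx"],c["cy"],c["k1"],c["R"],c["t"])
    for l in ["extruder","extruder_head","yoke","long_pin","short_pin","pin_block","glaze_jar1","wheel_pot","pot_small","stamp2"]:
        print(l,[( [int(v) for v in d["rect"]],round(d["confidence"],2)) for d in bot.look_for(c,l)][:3])
print(bot.get_obs())
E
```

```text
pics
side 452.5402876931557 452.5402876931557 315.7108535497236 244.99876737017837 -0.023026354715370893 [[-0.99786978 -0.06254241 -0.01855649]
 [-0.01074174  0.43808263 -0.89887053]
 [ 0.0643468  -0.89675641 -0.43782123]] [0.53948727 0.15280429 1.06436978]
extruder [([201, 182, 140, 156], 0.77), ([249, 183, 85, 121], 0.63), ([327, 366, 16, 27], 0.53)]
extruder_head [([250, 181, 84, 123], 0.62)]
yoke [([248, 181, 62, 45], 0.89), ([287, 350, 21, 30], 0.61)]
long_pin [([287, 350, 21, 32], 0.72)]
short_pin [([327, 366, 15, 25], 0.94), ([252, 182, 81, 120], 0.21)]
pin_block [([277, 371, 75, 48], 0.82), ([359, 332, 69, 42], 0.59), ([256, 211, 29, 47], 0.46)]
glaze_jar1 [([311, 217, 21, 19], 0.75), ([257, 212, 28, 48], 0.57)]
wheel_pot [([254, 212, 30, 49], 0.78)]
pot_small [([182, 338, 50, 60], 0.59)]
stamp2 [([377, 258, 6, 21], 0.72)]
top 537.9118708382082 537.9118708382082 316.3311667411113 234.53349540884724 -0.10257314749292089 [[-0.09927812 -0.9950457  -0.00528329]
 [-0.9707541   0.09801812 -0.21915504]
 [ 0.21858713 -0.01662853 -0.97567574]] [0.05660971 0.5634805  1.41997875]
extrud
[... 913 characters left out ...]
e_jar1 []
wheel_pot []
pot_small []
stamp2 []
{'time': 1.65, 'q': array([-6.80668270e+01,  4.97902107e+00,  1.00769473e+01,  9.50988278e+01,
       -7.09463207e-04,  8.99988989e+01]), 'qd': array([-0.03870206, -0.03002486,  0.06348189,  0.06016208, -0.0881252 ,
       -0.05916764]), 'joint_efforts': array([-1.00516470e-03, -5.20092988e+01,  4.64857078e+01,  1.68478142e-03,
       -1.55070788e-04, -2.93757091e-05]), 'ee_pos': array([ 0.20543357, -0.51018714,  0.25027163]), 'tcp_rot': array([-1.79999098e+02,  7.09445880e-04,  2.19342741e+01]), 'wrist_force': array([ 0.0938439 , -0.16093238, -0.40777062]), 'torque': array([-0.05245262,  0.02759965,  0.04573075]), 'opening': 0.08497790245908625}
```

View pics/side0.png

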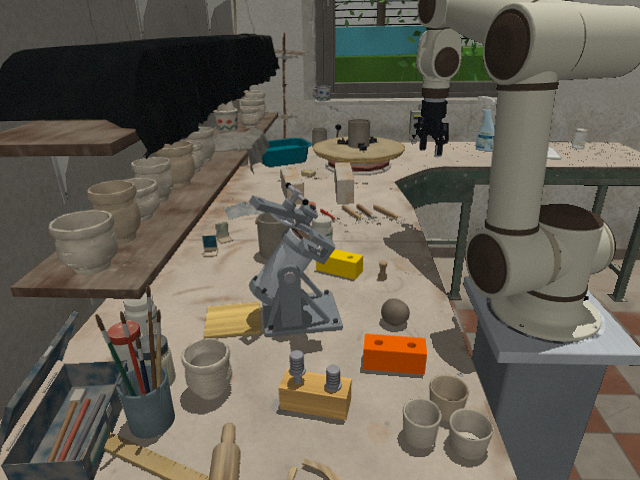

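View pics/top0.png

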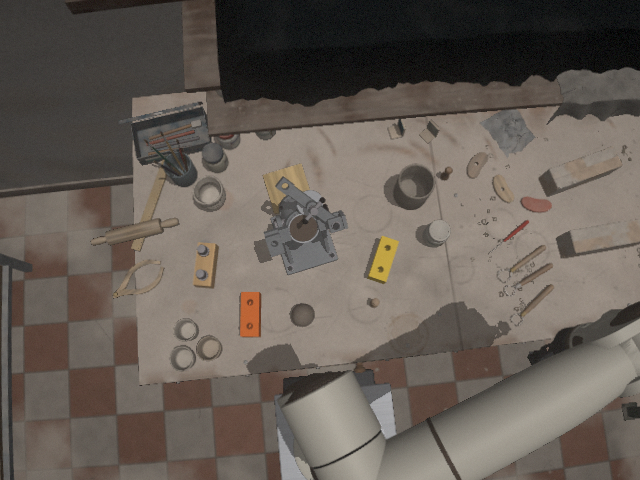

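```bash
python3 - <<'E'
import cv2
a=cv2.imread("pics/side0.png")[160:430,170:440]; b=cv2.imread("pics/top0.png")[150:350,180:460]
cv2.imwrite("pics/side0z.png",cv2.resize(a,(800,800))[:600] if 0 else cv2.resize(a,(600,600),interpolation=cv2.INTER_CUBIC))
cv2.imwrite("pics/top0z.png",cv2.resize(b,(800,571),interpolation=cv2.INTER_CUBIC))
E
```

```text
(no output)
```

View pics/side0z.png

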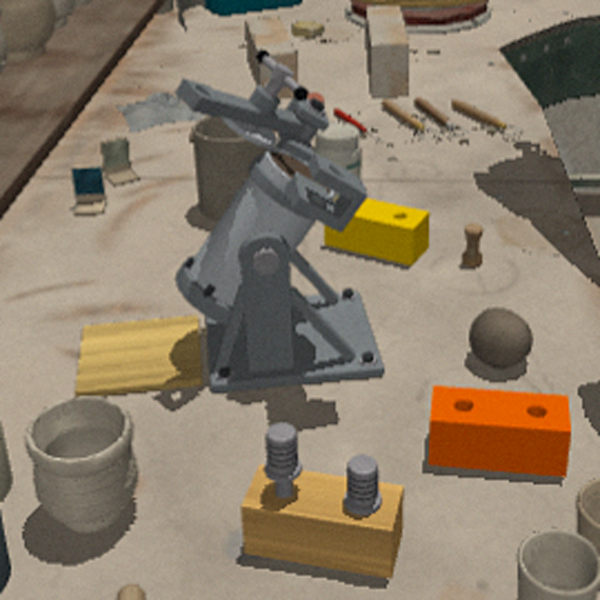

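View pics/top0z.png

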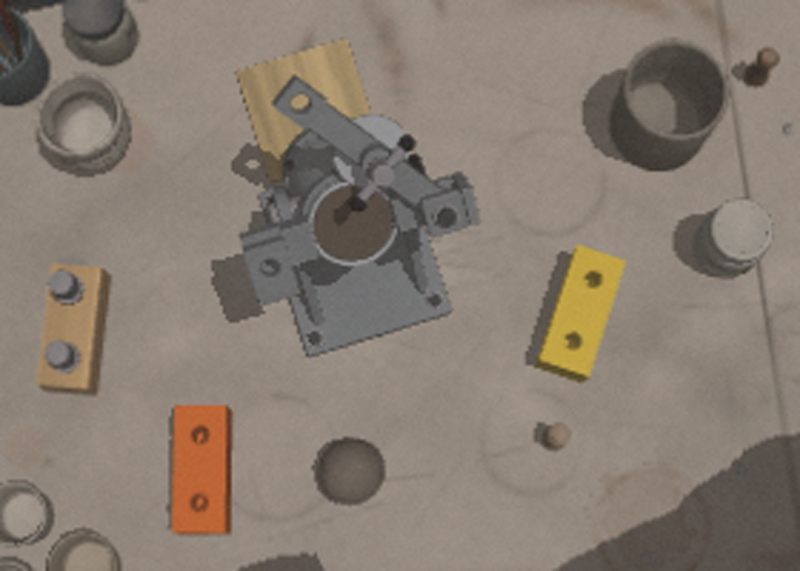

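```bash
python3 - <<'E'
import cv2
a=cv2.imread("pics/side0.png")[172:272,240:350]; b=cv2.imread("pics/top0.png")[165:265,255:355]
cv2.imwrite("pics/side0y.png",cv2.resize(a,None,fx=6,fy=6,interpolation=cv2.INTER_CUBIC))
cv2.imwrite("pics/top0y.png",cv2.resize(b,None,fx=6,fy=6,interpolation=cv2.INTER_CUBIC))
E
```

```text
(no output)
```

View pics/side0y.png

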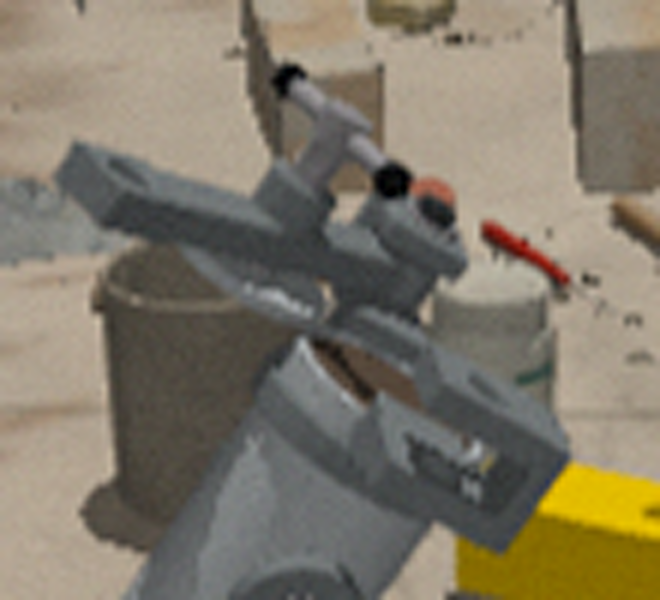

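View pics/top0y.png

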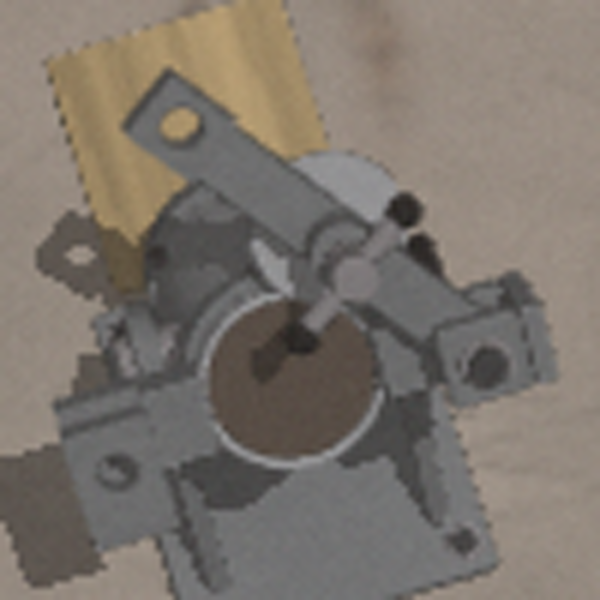

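```bash
cat > h.py <<'E'
import numpy as np, cv2
from scipy.optimize import least_squares
from scipy.spatial.transform import Rotation as Ro
CAL={}
def proj(c,X):
    X=np.atleast_2d(X); p=X@np.array(c["R"]).T+c["t"]; s=p[:,:2]/p[:,2:]
    r2=(s**2).sum(1,keepdims=True); s=s*(1+c["k1"]*r2)
    return s*[c["fx"],c["fy"]]+[c["cx"],c["cy"]]
def ray(c,uv):
    d=(np.array(uv,float)-[c["cx"],c["cy"]])/[c["fx"],c["fy"]]; s=d.copy()
    for _ in range(20): s=d/(1+c["k1"]*(s@s))
    R=np.array(c["R"]); return -R.T@np.array(c["t"]), R.T@np.array([s[0],s[1],1.])
def onz(c,uv,z):
    o,d=ray(c,uv); return o+d*(z-o[2])/d[2]
def Rh(yaw):
    a=np.radians(35); return Ro.from_euler('z',yaw).as_matrix()@np.array([[np.cos(a),0,-np.sin(a)],[0,1,0],[np.sin(a),0,np.cos(a)]])
def yk(q,r,w,z): # along bar r, sideways w, height z (mm) in head frame
    return np.array([r*np.sin(q)+w*np.cos(q), -76+r*np.cos(q)-w*np.sin(q), z])
def W(p,h): return p[:3]+Rh(p[3])@(np.array(h)/1000)
def fit(obs,p0):
    # obs: list of (cam, uv, fn(q)->head mm)
    f=lambda p: np.concatenate([(proj(c,W(p,fn(p[4])))[0]-uv) for c,uv,fn in obs])
    r=least_squares(f,p0,loss='soft_l1'); return r.x,f(r.x).reshape(-1,2)
import json
def cam(n):
    from workcell import bot
    return bot.camera(n)
E
cat > fit0.py <<'E'
from h import *
S=dict(fx=452.5402876931557,fy=452.5402876931557,cx=315.7108535497236,cy=244.99876737017837,k1=-0.023026354715370893,R=[[-0.99786978,-0.06254241,-0.01855649],[-0.01074174,0.43808263,-0.89887053],[0.0643468,-0.89675641,-0.43782123]],t=[0.53948727,0.15280429,1.06436978])
T=dict(fx=537.9118708382082,fy=537.9118708382082,cx=316.3311667411113,cy=234.53349540884724,k1=-0.10257314749292089,R=[[-0.09927812,-0.9950457,-0.00528329],[-0.9707541,0.09801812,-0.21915504],[0.21858713,-0.01662853,-0.97567574]],t=[0.05660971,0.5634805,1.41997875])
if __name__=="__main__":
    s=lambda u,v:np.array([240+u/6-.4,172+v/6-.4]); t=lambda u,v:np.array([255+u/6-.4,165+v/6-.4])
    obs=[(S,s(127,172),lambda q:yk(q,156,0,28)),(S,s(288,78),lambda q:yk(q,76,36,66)),(S,s(393,181),lambda q:yk(q,76,-36,66)),
    (S,s(490,382),lambda q:[0,80,42]),(S,s(568,455),lambda q:[-31,98,42]),(S,s(503,550),lambda q:[-31,98,-2]),
    (T,t(181,124),lambda q:yk(q,156,0,28)),(T,t(404,210),lambda q:yk(q,76,36,66)),(T,t(300,340),lambda q:yk(q,76,-36,66)),
    (T,t(117,470),lambda q:[0,80,42]),(T,t(295,380),lambda q:[0,0,0])]
    p,r=fit(obs,[0.5,0.05,0.25,0.2,0.8]); print(p.round(4),np.degrees(p[3:])); print(r.round(1))
    print("seat",W(p,[0,80,42]),"eye",W(p,yk(p[4],156,0,20)))
    # block/pins: top centers of knobs
    print("yellow,orange top", onz(T,(383,257),.05), onz(T,(250,313),.05))
    print("stamp",onz(T,(374,301),.05),"jar",onz(T,(437,230),.09))
    for n,z in (((202.5,250),.109),((201,274),.089),): print(n,onz(T,n,z))
    print("S base ext", onz(T,(205,265),.05))
E
python3 fit0.py
```

```text
[0.5578 0.0329 0.201  0.1972 0.9382] [11.29612452 53.75592842]
[[ 1.3 -0.3]
 [-0.4 -1.1]
 [ 1.3  0.5]
 [ 0.   0.9]
 [ 1.2 -0.3]
 [-0.4  0.9]
 [ 0.2  0.1]
 [ 1.1 -1.9]
 [-0.8 -0.1]
 [ 0.  -0.5]
 [-0.5 -0.9]]
seat [0.51848127 0.1066565  0.23540985] eye [0.64441152 0.06678254 0.28955297]
yellow,orange top [ 0.48750149 -0.17676972  0.05      ] [0.37080003 0.19986984 0.05      ]
stamp [ 0.36967395 -0.1373792   0.05      ] jar [ 0.5397917  -0.32732431  0.09      ]
(202.5, 250) [0.54436778 0.30703097 0.109     ]
(201, 274) [0.48361642 0.31871318 0.089     ]
S base ext [0.51423452 0.31429416 0.05      ]
```

```bash
cat > plan.py <<'E'
from h import *
P=np.array([0.5578,0.0329,0.201,0.1972,0.9382])
def Rt(rpy): return Ro.from_euler('xyz',rpy,degrees=True).as_matrix()
def headR(P=P): return Rh(P[3])@np.diag([1,-1,-1.])
def plan(pos,R,wps,vmax=45.,wmax=0.14,dec=0):
    """wps: list of (pos,R,vmax) ; rows printed rounded, error carried along"""
    rows=[];p=np.array(pos,float);R=np.array(R,float)
    for w in wps:
        tp,tR=np.array(w[0]),np.array(w[1]); v=w[2] if len(w)>2 else vmax
        d=np.linalg.norm(tp-p)*1000; a=Ro.from_matrix(R.T@tR).as_rotvec(); 
        n=max(1,int(np.ceil(max(d/v,np.abs(a).max()/wmax,np.linalg.norm(a)/.148)-1e-6)))
        p0,R0=p.copy(),R.copy()
        for i in range(1,n+1):
            ip=p0+(tp-p0)*i/n; iR=R0@Ro.from_rotvec(a*i/n).as_matrix()
            s=np.round(R.T@(ip-p)*1000,dec); r=np.round(Ro.from_matrix(R.T@iR).as_rotvec(),3)
            r[np.abs(r)<.0015]=0
            p=p+R@s/1000; R=R@Ro.from_rotvec(r).as_matrix(); rows.append([float(x)+0 for x in s]+[float(x)+0 for x in r])
    for i in range(0,len(rows),5): print("["+",".join("["+",".join(f"{x:g}" for x in r)+"]" for r in rows[i:i+5])+"]")
    print("end",p.round(4),Ro.from_matrix(R).as_euler('xyz',degrees=True).round(2))
    return p,R
def now():
    from workcell import bot
    o=bot.get_obs(); return o, np.array(o["ee_pos"]),Rt(o["tcp_rot"])
E
python3 - <<'E'
from plan import *
o,p,R=now()
Rc=np.array([[0.373686957,-0.927554834,-0.000298],[-0.886264448,-0.357147026,0.294925975],[-0.273666562,-0.10994559,-0.955520057]]);t=np.array([-0.5494005,-0.03915776,0.37930442])
print("cam in tool",R.T@(-Rc.T@t-p), (Rc@R))
H=headR()
look=W(P,[150,-40,150])
print(look, W(P,[130,-45,35]),W(P,[26,38,35]))
plan(p,R,[([.22,-.45,.42],R),(look,H)])
E
```

```text
cam in tool [ 0.07454848 -0.00049591 -0.12354719] [[ 1.55493261e-04  9.99999948e-01  2.82261701e-04]
 [-9.55523727e-01  2.31918285e-04 -2.94914147e-01]
 [-2.94914198e-01 -2.24166917e-04  9.55523712e-01]]
[0.60175939 0.00089238 0.40990927] [0.65135639 0.00570287 0.30423526] [0.55155395 0.07040309 0.24458331]
[[7,-10,-34,0,0,0],[7,-10,-34,0,0,0],[8,-10,-34,0,0,0],[7,-10,-34,0,0,0],[7,-10,-34,0,0,0]]
[[37,-20,1,-0.004,0.044,0.013],[37,-20,2,-0.004,0.043,0.013],[37,-21,4,-0.004,0.044,0.013],[36,-21,5,-0.004,0.043,0.012],[36,-21,7,-0.004,0.044,0.013]]
[[35,-23,8,-0.004,0.043,0.013],[34,-22,10,-0.004,0.044,0.013],[34,-23,11,-0.004,0.043,0.013],[32,-24,12,-0.004,0.044,0.013],[32,-24,14,-0.004,0.043,0.012]]
[[31,-24,15,-0.005,0.044,0.013],[30,-25,16,-0.004,0.043,0.013],[29,-26,17,-0.004,0.044,0.013],[28,-26,19,-0.004,0.043,0.013]]
end [0.6019 0.0013 0.4099] [179.99 -34.99  11.28]
```

Emit:
{"fn": "servo_tool", "kwargs": {
  "motion": [
    [[7,-10,-34,0,0,0],[7,-10,-34,0,0,0],[8,-10,-34,0,0,0],[7,-10,-34,0,0,0],[7,-10,-34,0,0,0]]
  ],
  "gripper": 0
}}

```text
time: 2.15
ee_pos: [0.2201, -0.4496, 0.4218]
tcp_rot: [180.0, -0.0, 21.9]
wrist_force: [1.1, -0.1, 0.1]
opening: 0.0122
```

Emit:
{"fn": "servo_tool", "kwargs": {
  "motion": [
    [[37,-20,1,-0.004,0.044,0.013],[37,-20,2,-0.004,0.043,0.013],[37,-21,4,-0.004,0.044,0.013],[36,-21,5,-0.004,0.043,0.012],[36,-21,7,-0.004,0.044,0.013]]
  ]
}}

```text
time: 2.65
ee_pos: [0.3577, -0.2881, 0.4168]
tcp_rot: [179.2, -12.6, 18.3]
wrist_force: [0.7, -0.6, -1.0]
opening: -0.0
```

Emit:
{"fn": "servo_tool", "kwargs": {
  "motion": [
    [[35,-23,8,-0.004,0.043,0.013],[34,-22,10,-0.004,0.044,0.013],[34,-23,11,-0.004,0.043,0.013],[32,-24,12,-0.004,0.044,0.013],[32,-24,14,-0.004,0.043,0.012]]
  ]
}}

```text
time: 3.15
ee_pos: [0.4933, -0.1265, 0.4131]
tcp_rot: [179.3, -25.1, 14.6]
wrist_force: [0.4, -0.9, -0.6]
opening: -0.0
```

Emit:
{"fn": "servo_tool", "kwargs": {
  "motion": [
    [[31,-24,15,-0.005,0.044,0.013],[30,-25,16,-0.004,0.043,0.013],[29,-26,17,-0.004,0.044,0.013],[28,-26,19,-0.004,0.043,0.013],[0,0,0,0,0,0]]
  ]
}}

```text
time: 3.65
ee_pos: [0.603, 0.0047, 0.4083]
tcp_rot: [-179.9, -35.0, 11.4]
wrist_force: [-0.6, -0.3, -0.6]
opening: 0.0002
```

```bash
python3 - <<'E'
from plan import *
import pickle
from workcell import bot
c=bot.camera("wrist"); cv2.imwrite("pics/w1.png",c["color"][:,:,::-1]); pickle.dump(c,open("w1.pkl","wb"))
o,p,R=now(); print(o["time"],p,o["tcp_rot"],o["q"],o["opening"])
for h in ([0,80,42],[0,0,0],yk(P[4],156,0,28)): print(proj(c,W(P,h)))
E
```

```text
3.7 [0.60201178 0.00328892 0.40882269] [-179.98068516  -34.92140729   11.44550709] [ -3.41448091 -15.77204218   0.76336771  72.52747733   8.46097326
 167.72562647] -0.00019702924323430562
[[148.80790691 452.95828352]]
[[269.60184006 413.17007137]]
[[232.78950126 278.44856308]]
```

View pics/w1.png

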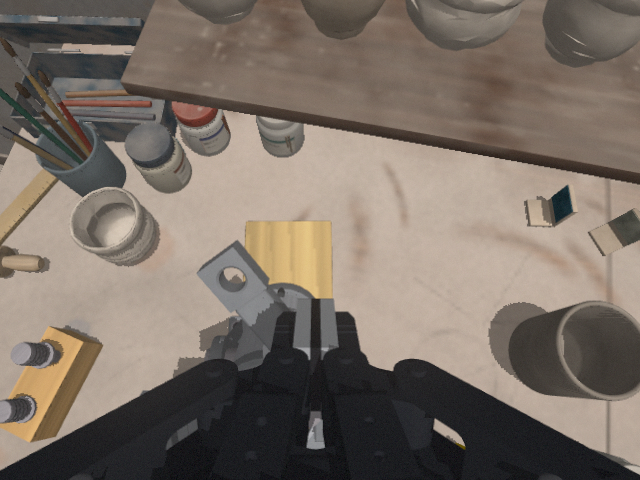

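```bash
cat >> plan.py <<'E'
def headR90(P=P): return Rh(P[3])@np.array([[0,1,0],[1,0,0],[0,0,-1.]])
def push(q,r,gap,z,hx=14.5,hy=11):
    n=np.array([np.cos(q),-np.sin(q)]);u=np.array([np.sin(q),np.cos(q)])
    d=13+hx*abs(n[0])+hy*abs(n[1])+gap
    xy=np.array([0,-76])+r*u+d*n
    return W(P,[xy[0],xy[1],z])
E
python3 - <<'E'
from plan import *
o,p,R=now(); H=headR90()
plan(p,R,[(push(P[4],124,22,120),H),(push(P[4],124,22,35),H,30)])
E
```

```text
[[-2,1,2,0,0,-0.131],[-1,0,3,0,0,-0.13],[-2,0,2,0,0,-0.131],[-2,0,3,0,0,-0.131],[-1,0,2,0,0,-0.131]]
[[-2,-1,2,0,0,-0.13],[-2,0,3,0,0,-0.131],[-1,-1,2,0,0,-0.131],[-1,-1,3,0,0,-0.131],[-1,-1,2,0,0,-0.13]]
[[-1,-2,2,0,-0.002,-0.131],[-1,-1,3,-0.002,0,-0.131],[0,0,28,0,0,0],[0,0,28,0,0,0],[0,0,29,0,0,0]]
end [0.6525 0.0061 0.3048] [1.4499e+02 2.0000e-02 1.0130e+02]
```

Emit:
{"fn": "servo_tool", "kwargs": {
  "motion": [
    [[-2,1,2,0,0,-0.131],[-1,0,3,0,0,-0.13],[-2,0,2,0,0,-0.131],[-2,0,3,0,0,-0.131],[-1,0,2,0,0,-0.131]]
  ]
}}

```text
time: 4.2
ee_pos: [0.6026, -0.0025, 0.3958]
tcp_rot: [156.8, -26.9, 54.6]
wrist_force: [-0.0, 0.1, -0.7]
opening: -0.0002
```

Emit:
{"fn": "servo_tool", "kwargs": {
  "motion": [
    [[-2,-1,2,0,0,-0.13],[-2,0,3,0,0,-0.131],[-1,-1,2,0,0,-0.131],[-1,-1,3,0,0,-0.131],[-1,-1,2,0,0,-0.13]]
  ]
}}

```text
time: 4.7
ee_pos: [0.6038, -0.0053, 0.3817]
tcp_rot: [145.9, -8.4, 89.0]
wrist_force: [0.0, 0.3, -0.4]
opening: -0.0
```

Emit:
{"fn": "servo_tool", "kwargs": {
  "motion": [
    [[-1,-2,2,0,-0.002,-0.131],[-1,-1,3,-0.002,0,-0.131],[0,0,0,0,0,0]]
  ]
}}

```text
time: 5.0
ee_pos: [0.6042, -0.0064, 0.3753]
tcp_rot: [145.0, 0.1, 101.2]
wrist_force: [-0.5, -0.1, -1.2]
opening: 0.0001
```

```bash
python3 - <<'E'
from plan import *
import pickle
from workcell import bot
c=bot.camera("wrist"); cv2.imwrite("pics/w2.png",c["color"][:,:,::-1]); pickle.dump(c,open("w2.pkl","wb"))
o,p,R=now(); print(o["time"],p,o["tcp_rot"],o["q"],o["opening"])
for h in ([0,80,42],[0,0,0],yk(P[4],156,0,28)): print(proj(c,W(P,h)))
H=headR90()
plan(p,R,[(push(P[4],124,22,35),H,30)])
E
```

```text
5.05 [ 0.60426743 -0.00628204  0.37557099] [ 1.44936916e+02 -3.74771394e-02  1.00938944e+02] [ -4.45847003 -17.00227043  -4.09444371  68.83006911   8.80356513
  77.3172976 ] -0.0002142446295851283
[[20.17529269 -5.9094202 ]]
[[ 93.78348385 164.42572514]]
[[306.25664421 137.64942701]]
[[1,0,29,0,0,-0.002],[1,0,29,0,0.002,-0.002],[1,0,28,0,0,-0.002]]
end [0.6522 0.0061 0.3052] [1.4494e+02 7.0000e-02 1.0129e+02]
```

View pics/w2.png

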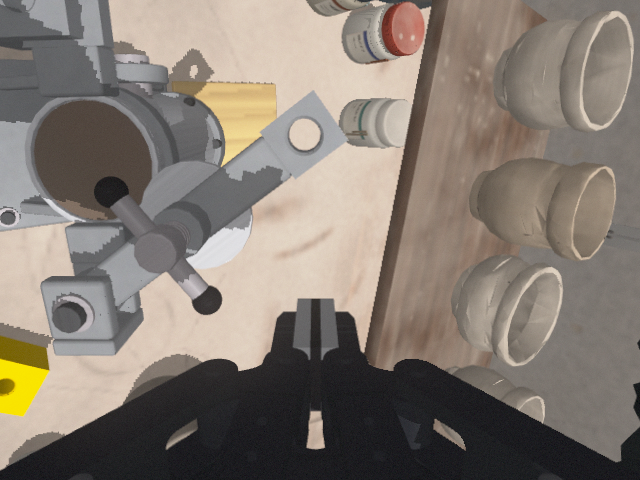

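```bash
python3 - <<'E'
from plan import *
import pickle
c1=pickle.load(open("w1.pkl","rb"));c2=pickle.load(open("w2.pkl","rb"))
def pl(c,a,b):
    o,d=ray(c,a);_,e=ray(c,b);n=np.cross(d,e);n/=np.linalg.norm(n);return n,n@o
n1,d1=pl(c1,(130,85),(640,178));n2,d2=pl(c2,(437,0),(370,355))
u=np.cross(n1,n2);x=np.linalg.lstsq(np.array([n1,n2,[0,1,0]]),np.array([d1,d2,0]),rcond=None)[0];print(x,u/np.linalg.norm(u))
E
```

```text
[0.84420596 0.         0.18030152] [-0.03553408 -0.99844043  0.04305845]
```

Emit:
{"fn": "servo_tool", "kwargs": {
  "motion": [
    [[1,0,29,0,0,-0.002],[1,0,29,0,0.002,-0.002],[1,0,28,0,0,-0.002],[0,0,0,0,0,0]]
  ]
}}

```text
time: 5.45
ee_pos: [0.6523, 0.007, 0.3004]
tcp_rot: [145.3, -0.0, 101.3]
wrist_force: [-0.5, -0.0, -0.3]
opening: -0.0001
```

```bash
python3 - <<'E'
from plan import *
o,p,R=now(); H=headR90()
print(p,o["tcp_rot"])
qs=[.93,.8,.68,.56,.44,.33,.24,.16,.1]
plan(p,R,[(push(q,124-6*(1-q/.94),0,35),H,30) for q in qs])
E
```

```text
[0.6522629  0.00697035 0.30040647] [ 1.45273657e+02 -4.77178924e-02  1.01301089e+02]
[[18,-11,-4,-0.005,0,0],[13,-8,0,0,0,0],[12,-9,0,0,0,0],[11,-10,0,0,0,0],[10,-11,0,0,0,0]]
[[8,-12,0,0,0,0],[5,-11,0,0,0,0],[4,-9,0,0,0,0],[2,-8,0,0,0,0]]
end [0.5622 0.0737 0.2527] [ 1.4499e+02 -5.0000e-02  1.0130e+02]
```

Emit:
{"fn": "servo_tool", "kwargs": {
  "motion": [
    [[18,-11,-4,-0.005,0,0],[13,-8,0,0,0,0],[12,-9,0,0,0,0],[11,-10,0,0,0,0],[10,-11,0,0,0,0]]
  ]
}}

```text
time: 5.95
ee_pos: [0.5977, 0.0617, 0.281]
tcp_rot: [144.5, 0.2, 101.4]
wrist_force: [-2.4, -2.4, 3.5]
opening: 0.0001
```

Emit:
{"fn": "servo_tool", "kwargs": {
  "motion": [
    [[8,-12,0,0,0,0],[5,-11,0,0,0,0],[4,-9,0,0,0,0],[2,-8,0,0,0,0],[0,0,0,0,0,0]]
  ]
}}

```text
time: 6.45
ee_pos: [0.5616, 0.0738, 0.2576]
tcp_rot: [144.5, 0.1, 101.5]
wrist_force: [-6.7, 0.2, 5.9]
opening: -0.0001
```

```bash
python3 - <<'E'
from plan import *
import pickle
from workcell import bot
c=bot.camera("wrist"); cv2.imwrite("pics/w3.png",c["color"][:,:,::-1]); pickle.dump(c,open("w3.pkl","wb"))
o,p,R=now(); print(o["time"],p,o["tcp_rot"],o["wrist_force"]); print("head",Rh(P[3]).T@(p-P[:3])*1000)
for q in (0,.05,.1,.15,.2): print(q,proj(c,W(P,yk(q,156,0,28))))
H=headR90()
plan(p,R,[(push(q,118,0,35),H,30) for q in (0.05,0.0)])
E
```

```text
6.5 [0.56171621 0.07383026 0.25755006] [1.44560735e+02 9.77671156e-02 1.01502341e+02] [-8.03825504  0.37400847  6.2968439 ]
head [42.15055065 39.36970995 39.52074718]
0 [[192.20668682 222.45071284]]
0.05 [[215.36463074 223.04195156]]
0.1 [[238.54445034 224.75768423]]
0.15 [[261.61778668 227.5854581 ]]
0.2 [[284.45805697 231.50340215]]
[[1,-8,4,0.008,0,0.004],[2,-7,0,0,0,0]]
end [0.5514 0.0748 0.2456] [ 1.4502e+02 -3.0000e-02  1.0132e+02]
```

View pics/w3.png

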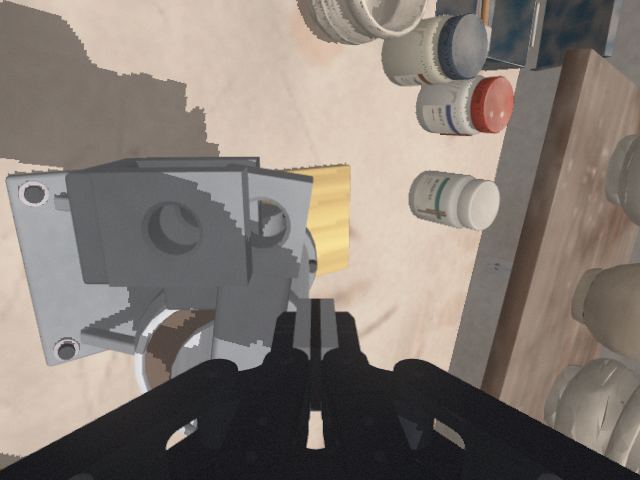

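Emit:
{"fn": "servo_tool", "kwargs": {
  "motion": [
    [[1,-5,1,0.004,0,0.002],[1,-5,1,0.004,0,0.002],[0,-5,1,0,0,0],[0,-3,0,0,0,0],[0,0,0,0,0,0]]
  ]
}}

```text
time: 7.0
ee_pos: [0.5497, 0.0736, 0.2486]
tcp_rot: [144.7, -0.0, 101.4]
wrist_force: [-14.4, 1.8, 18.2]
opening: 0.0002
```

```bash
python3 - <<'E'
from plan import *
import pickle
from workcell import bot
c=bot.camera("wrist"); cv2.imwrite("pics/w4.png",c["color"][:,:,::-1][100:350,60:400])
o,p,R=now(); print(o["time"],p,o["tcp_rot"],o["wrist_force"]); print("head",Rh(P[3]).T@(p-P[:3])*1000)
print("F tool",R.T@o["wrist_force"])
for q in (0,.05,.1,.15,.2): print(q,proj(c,W(P,yk(q,156,0,28)))-[60,100])
E
```

```text
7.05 [0.54971758 0.0736184  0.24850564] [ 1.44681951e+02 -4.82743372e-02  1.01353496e+02] [-13.93706523   1.25149466  19.60666235]
head [27.29067466 41.51278279 38.88453854]
F tool [  3.98719621   0.38450007 -23.75255062]
0 [[175.68737705 129.3323306 ]]
0.05 [[198.87482462 129.86211811]]
0.1 [[222.03417481 131.50961139]]
0.15 [[245.03749376 134.2620571 ]]
0.2 [[267.75924149 138.09738646]]
```

View pics/w4.png

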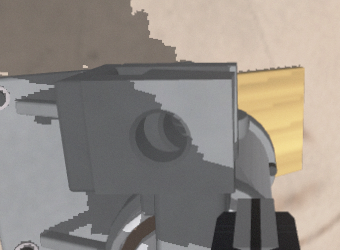

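Emit:
{"fn": "servo_tool", "kwargs": {
  "motion": [
    [[0,0,-4,0,0,0],[0,-2,0,0,0,0],[0,-2,0,0,0,0],[0,-2,0,0,0,0],[0,0,0,0,0,0]]
  ]
}}

```text
time: 7.55
ee_pos: [0.5422, 0.0717, 0.2446]
tcp_rot: [145.0, -0.0, 101.3]
wrist_force: [-6.5, 2.2, 8.4]
opening: -0.0002
```

```bash
cat > look.py <<'E'
from plan import *
import sys
from workcell import bot
n=sys.argv[1]
c=bot.camera("wrist"); cv2.imwrite(f"pics/{n}.png",cv2.resize(c["color"][:,:,::-1][100:350,60:400],None,fx=2,fy=2))
o,p,R=now(); print(o["time"],p,o["tcp_rot"]); print("head",Rh(P[3]).T@(p-P[:3])*1000)
print("F tool",R.T@o["wrist_force"])
for q in (0,.05,.1): print(q,2*(proj(c,W(P,yk(q,156,0,28)))-[60,100]))
print("hole",2*(proj(c,W(P,[0,80,42]))-[60,100]))
E
python3 look.py w5
```

```text
7.6 [0.54223076 0.07169111 0.24456989] [ 1.45000031e+02 -3.03143982e-02  1.01313880e+02]
head [18.70992241 41.08969341 40.08818667]
F tool [  3.35238377  -0.26731123 -10.37429695]
0 [[403.72661661 254.20791913]]
0.05 [[449.76922521 255.31960618]]
0.1 [[495.71189706 258.65531952]]
hole [[392.45472177 277.88899517]]
```

View pics/w5.png

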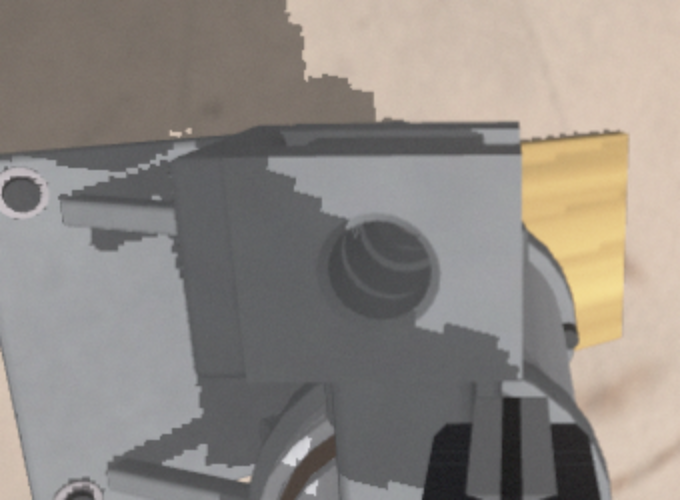

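Emit:
{"fn": "servo_tool", "kwargs": {
  "motion": [
    [[2,1,-10,0,0,0],[0,0,-25,0,0,0],[0,0,-25,0,0,0],[0,0,-30,0,0,0],[0,0,0,0,0,0]]
  ]
}}

```text
time: 8.1
ee_pos: [0.4916, 0.0632, 0.3222]
tcp_rot: [144.8, 0.0, 101.3]
wrist_force: [1.8, -0.1, 0.1]
opening: 0.0003
```

```bash
sed -i 's/print("F tool"/cv2.imwrite(f"pics\/{n}f.png",c["color"][:,:,::-1]);print("F tool"/' look.py; python3 look.py w6; python3 - <<'E'
from workcell import bot
import cv2
for n,(a,b,x,y) in {"side":(172,272,240,350),"top":(165,265,255,355)}.items():
    c=bot.camera(n); cv2.imwrite(f"pics/{n}1.png",cv2.resize(c["color"][a:b,x:y,::-1],None,fx=6,fy=6,interpolation=cv2.INTER_CUBIC))
E
```

```text
8.15 [0.49199726 0.06328078 0.31997926] [1.44933117e+02 3.00426754e-02 1.01261296e+02]
head [ 20.2618027   42.68433475 131.05938689]
F tool [0.12849682 0.65066654 0.67653329]
0 [[435.28083052 172.19330085]]
0.05 [[463.45478289 172.86173349]]
0.1 [[491.56002166 174.93491566]]
hole [[430.77118227 181.12181404]]
```

View pics/w6f.png

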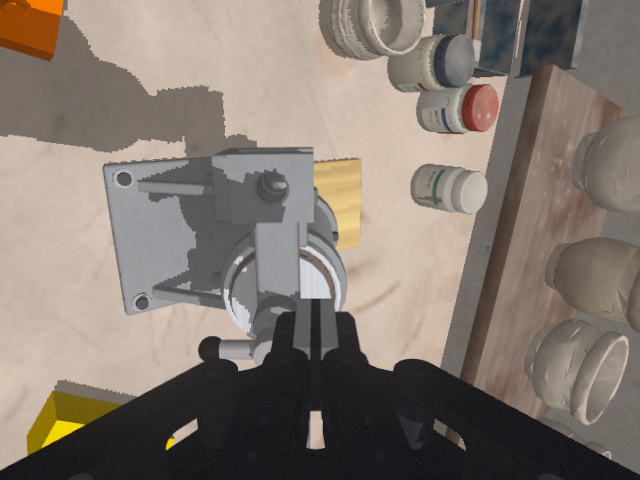

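View pics/side1.png

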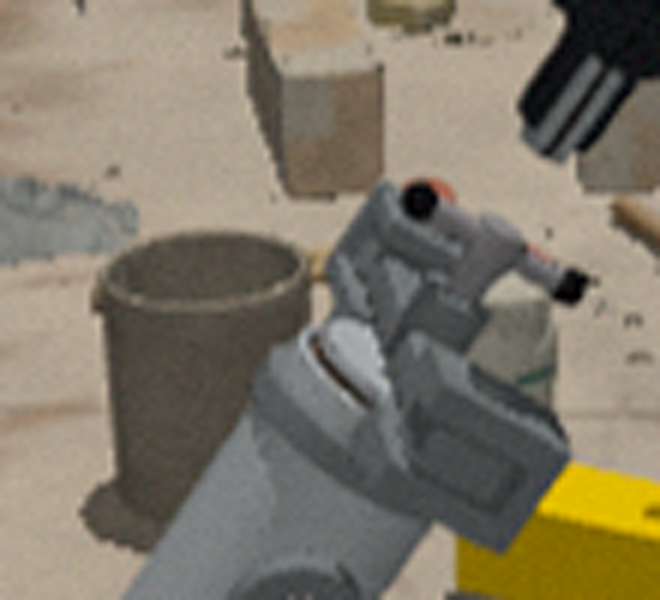

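```bash
python3 - <<'E'
from plan import *
import pickle
im=cv2.imread("pics/w6f.png")
cv2.imwrite("pics/w6z.png",cv2.resize(im[130:330,180:380],(600,600),interpolation=cv2.INTER_CUBIC))
# camera model from pose
Rc=np.array([[0,1,0],[-0.955523727,0,-0.294914147],[-0.294914198,0,0.955523712]])
p=np.array([0.49199726,0.06328078,0.31997926]);R=Rt([144.933,.03,101.261])
c1=pickle.load(open("w1.pkl","rb"));c=dict(c1);c["R"]=Rc@R.T;c["t"]=-c["R"]@(p+R@[0.07454848,-0.00049591,-0.12354719])
z=lambda h:(3*(proj(c,W(P,h))[0]-[180,130])).round(0)
for q in (-.03,0,.03):
    print(q,"edges r=125",z(yk(q,125,-13,28)),z(yk(q,125,13,28)),"r=105",z(yk(q,105,-13,28)),z(yk(q,105,13,28)),"tee-",z(yk(q,76,-36,66)),"eye",z(yk(q,156,0,28)))
print("fork",z([0,80,42]),z([-31,62,42]),z([-31,98,42]),z([22,98,42]),z([22,62,42]))
E
```

```text
-0.03 edges r=125 [213. 329.] [349. 325.] r=105 [221. 428.] [354. 424.] tee- [ 70. 667.] eye [271. 165.]
0 edges r=125 [232. 327.] [369. 327.] r=105 [237. 425.] [370. 425.] tee- [ 83. 662.] eye [297. 164.]
0.03 edges r=125 [252. 325.] [389. 329.] r=105 [253. 424.] [386. 427.] tee- [ 96. 657.] eye [322. 165.]
fork [290. 178.] [117. 279.] [103.  72.] [418.  71.] [418. 279.]
```

View pics/w6z.png

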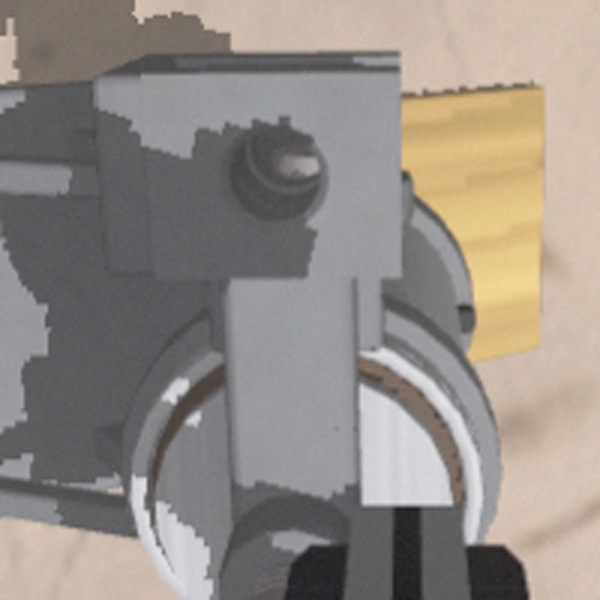

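Emit:
{"fn": "servo_tool", "kwargs": {
  "motion": [
    [[3,8,20,0,0,0],[0,0,30,0,0,0],[0,0,30,0,0,0],[0,0,11,0,0,0],[0,0,0,0,0,0]]
  ]
}}

```text
time: 8.75
ee_pos: [0.549, 0.0778, 0.2455]
tcp_rot: [145.3, -0.0, 101.3]
wrist_force: [-0.9, -0.5, 0.1]
opening: 0.0004
```

Emit:
{"fn": "servo_tool", "kwargs": {
  "motion": [
    [[0,-2,0,0,0,0],[0,-2,0,0,0,0],[0,-2,0,0,0,0],[0,0,0,0,0,0]]
  ]
}}

```text
time: 9.15
ee_pos: [0.5449, 0.0768, 0.2468]
tcp_rot: [144.9, 0.0, 101.3]
wrist_force: [4.9, 1.0, 3.0]
opening: 0.0004
```

```bash
python3 look.py w7
```

```text
9.2 [0.5449456  0.0768397  0.24667288] [1.44865353e+02 3.02866465e-02 1.01280361e+02]
head [22.92321809 45.60659609 39.70528498]
F tool [ 0.09337025  5.36302705 -0.60670946]
0 [[379.46368232 280.3271705 ]]
0.05 [[425.19826967 281.40243787]]
0.1 [[470.85591796 284.65980339]]
hole [[365.98949029 306.65291091]]
```

View pics/w7.png

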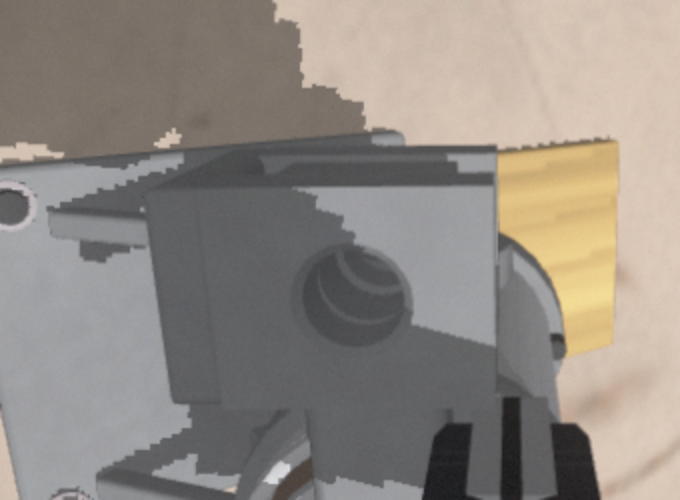

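Emit:
{"fn": "servo_tool", "kwargs": {
  "motion": [
    [[0,-2,0,0,0,0],[0,-2,0,0,0,0],[0,0,0,0,0,0]]
  ]
}}

```text
time: 9.5
ee_pos: [0.5416, 0.0762, 0.2448]
tcp_rot: [144.9, 0.0, 101.3]
wrist_force: [-0.7, -0.2, 7.5]
opening: 0.0003
```

```bash
python3 - <<'E'
from plan import *
o,p,R=now(); print(p,"head",Rh(P[3]).T@(p-P[:3])*1000,"F tool",R.T@o["wrist_force"])
E
```

```text
[0.54159922 0.07615099 0.24483418] head [19.06998231 45.58686715 40.15870982] F tool [-0.01848912  3.73469654 -6.60359019]
```

Emit:
{"fn": "servo_tool", "kwargs": {
  "motion": [
    [[0,-2,0,0,0,0],[0,-2,0,0,0,0],[0,0,0,0,0,0]]
  ]
}}

```text
time: 9.8
ee_pos: [0.5403, 0.0759, 0.2441]
tcp_rot: [144.6, 0.0, 101.3]
wrist_force: [16.5, 3.3, 4.9]
opening: -0.0
```

```bash
python3 look.py w8
```

```text
9.85 [0.54033137 0.07588237 0.24417698] [1.44558990e+02 4.51044225e-02 1.01296232e+02]
head [17.63148079 45.57186469 40.36365925]
F tool [ 0.26280009 16.71932809  6.54310731]
0 [[410.68726842 279.25201784]]
0.05 [[456.30333161 280.27186649]]
0.1 [[501.77285095 283.46581406]]
hole [[400.9660729  305.38541417]]
```

View pics/w8.png

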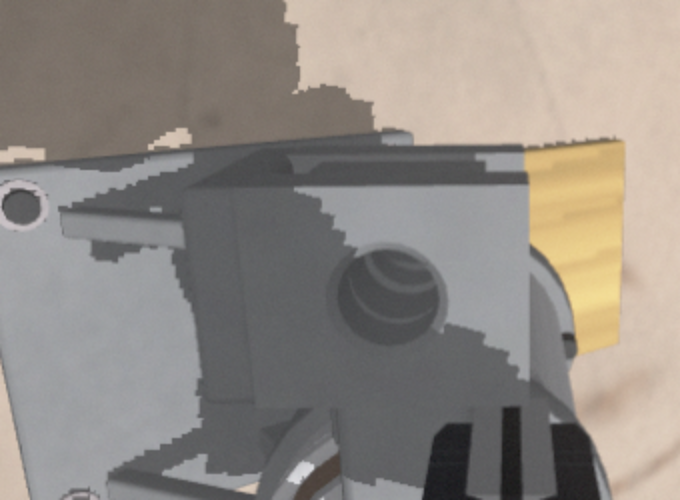

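Emit:
{"fn": "servo_tool", "kwargs": {
  "motion": [
    [[0,3,0,0,0,0],[0,1,-35,0,0,0],[0,0,-40,0,0,0],[0,0,-35,0,0,0]]
  ]
}}

```text
time: 10.25
ee_pos: [0.478, 0.0636, 0.3339]
tcp_rot: [145.1, 0.0, 101.3]
wrist_force: [0.5, 0.1, 0.4]
opening: 0.0
```

```bash
python3 - <<'E'
from plan import *
o,p,R=now(); print(p,o["q"])
D=Rt([180,0,90])
plan(p,R,[([.53,.2,.33],D),([.544,.307,.20],D)])
E
```

```text
[0.47795799 0.06362209 0.33388811] [  5.89251793 -35.49074336 -20.56561114  70.13944506   3.0638763
  85.56796533]
[[25,12,10,0.121,-0.012,0.038],[25,13,7,0.122,-0.012,0.038],[26,12,6,0.121,-0.012,0.038],[26,12,4,0.122,-0.012,0.039],[27,11,3,0.121,-0.012,0.038]]
[[27,4,32,0,0,0],[27,3,33,0,0,0],[26,4,32,0,0,0],[27,3,33,0,0,0]]
end [0.544  0.3069 0.1997] [1.7999e+02 2.0000e-02 8.9980e+01]
```

Emit:
{"fn": "servo_tool", "kwargs": {
  "motion": [
    [[25,12,10,0.121,-0.012,0.038],[25,13,7,0.122,-0.012,0.038],[26,12,6,0.121,-0.012,0.038],[26,12,4,0.122,-0.012,0.039],[27,11,3,0.121,-0.012,0.038]]
  ],
  "gripper": 46
}}

```text
time: 10.75
ee_pos: [0.5298, 0.1973, 0.3298]
tcp_rot: [179.2, -0.1, 90.2]
wrist_force: [0.9, -0.3, 1.2]
opening: 0.0457
```

Emit:
{"fn": "servo_tool", "kwargs": {
  "motion": [
    [[27,4,32,0,0,0],[27,3,33,0,0,0],[26,4,32,0,0,0],[27,3,33,0,0,0],[0,0,0,0,0,0]]
  ]
}}

```text
time: 11.25
ee_pos: [0.5438, 0.3051, 0.1936]
tcp_rot: [179.4, 0.1, 90.5]
wrist_force: [-0.5, -0.3, -0.9]
opening: 0.0461
```

```bash
python3 - <<'E'
from plan import *
from workcell import bot
import pickle
c=bot.camera("wrist");cv2.imwrite("pics/w9.png",c["color"][:,:,::-1]);pickle.dump(c,open("w9.pkl","wb"))
o,p,R=now(); print(o["time"],p,o["tcp_rot"],o["opening"],o["q"])
for x in ([.544,.307,.109],[.4836,.3187,.089]): print(proj(c,x))
for l in("long_pin","short_pin"): print(bot.look_for(c,l))
E
```

```text
11.3 [0.54432982 0.30399806 0.1967408 ] [1.79240712e+02 2.54343735e-02 9.04221717e+01] 0.045840927162767525 [ 29.34872704  13.79959515  14.12367185  89.67180877  -0.38950998
 118.9241696 ]
[[315.45418859 258.65585548]]
[[208.8639487  226.93340286]]
[{'rect': [305.0, 205.2, 44.6, 63.2], 'confidence': 0.6}]
[{'rect': [197.9, 186.5, 56.7, 51.2], 'confidence': 0.77}]
```

View pics/w9.png

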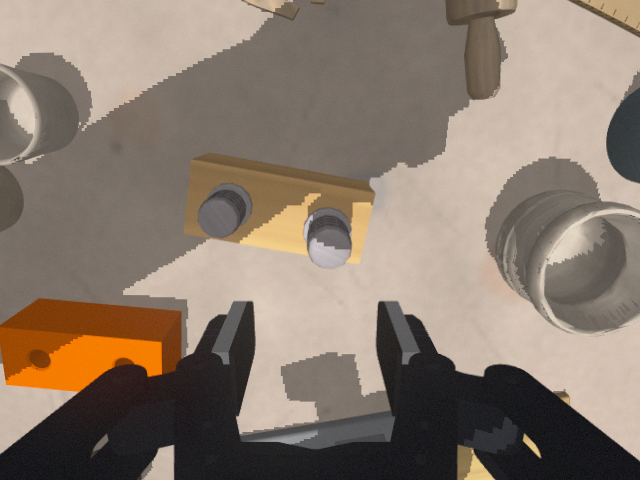

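```bash
python3 - <<'E'
from plan import *
import pickle
im=cv2.imread("pics/w9.png");cv2.imwrite("pics/w9z.png",cv2.resize(im[150:290,170:390],None,fx=3.6,fy=3.6,interpolation=cv2.INTER_CUBIC))
c=pickle.load(open("w9.pkl","rb"))
print("long top",onz(c,(330,247),.109),"short top",onz(c,(221,213),.089))
print("coll",onz(c,(327,222),.075))
E
```

```text
long top [0.55159725 0.31353435 0.109     ] short top [0.49096779 0.32684111 0.089     ]
coll [0.55118874 0.31834402 0.075     ]
```

View pics/w9z.png

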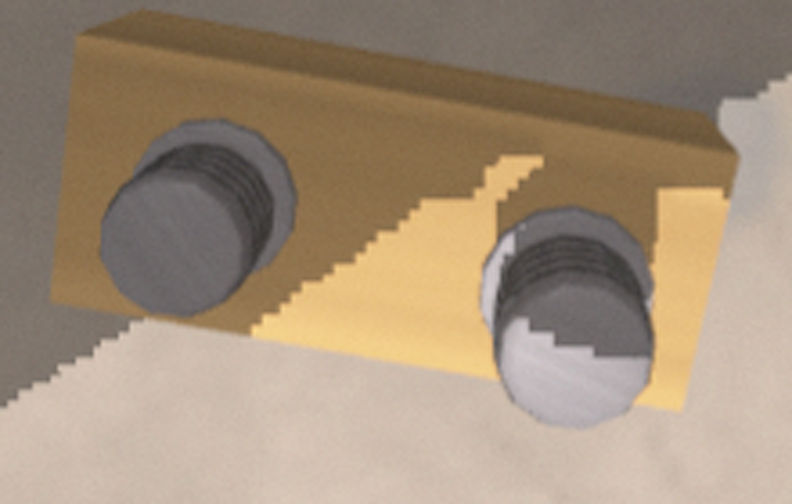

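```bash
python3 - <<'E'
from plan import *
from fit0 import S,T
print("side",onz(S,(297,354.5),.109), onz(S,(333.5,369.5),.089), "top", onz(T,(202,249.5),.109))
o,p,R=now(); print(p,o["tcp_rot"])
plan(p,R,[([.5515,.3137,.155],Rt([180,0,90]))])
E
```

```text
side [0.55086658 0.31435499 0.109     ] [0.48836902 0.32647409 0.089     ] top [0.54585888 0.30829847 0.109     ]
[0.54557447 0.30320036 0.20060188] [ 1.78947939e+02 -1.27181568e-01  9.03266867e+01]
[[5,3,23,0.009,0,0.003],[5,2,23,0.009,-0.002,0.003]]
end [0.5512 0.3133 0.1547] [ 1.7998e+02 -2.0000e-02  8.9980e+01]
```

Emit:
{"fn": "servo_tool", "kwargs": {
  "motion": [
    [[5,3,23,0.009,0,0.003],[5,2,20,0.009,-0.002,0.003],[0,0,0,0,0,0],[0,0,0,0,0,0]]
  ]
}}

```text
time: 11.8
ee_pos: [0.5513, 0.3132, 0.157]
tcp_rot: [-180.0, -0.0, 89.9]
wrist_force: [0.2, -1.3, -0.9]
opening: 0.0457
```

```bash
python3 - <<'E'
from plan import *
from workcell import bot
import pickle
c=bot.camera("wrist");cv2.imwrite("pics/w10.png",c["color"][:,:,::-1]);pickle.dump(c,open("w10.pkl","wb"))
o,p,R=now(); print(o["time"],p,o["tcp_rot"],o["opening"])
print(proj(c,[.5515,.3137,.109]))
plan(p,R,[([.5515,.3137,.096],Rt([180,0,90]),20)])
E
```

```text
11.85 [0.55146145 0.31340415 0.1577401 ] [ 1.79951571e+02 -3.88013882e-02  8.99540637e+01] 0.0460713859327822
[[317.54802019 289.06603195]]
[[0,0,15,0,0,0],[0,0,16,0,0,0],[0,0,15,0,0,0],[0,0,16,0,0,0]]
end [0.5515 0.3134 0.0957] [ 1.7995e+02 -4.0000e-02  8.9950e+01]
```

View pics/w10.png

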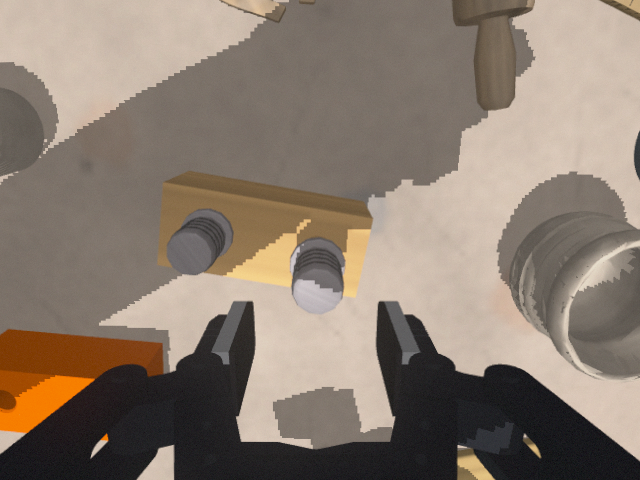

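Emit:
{"fn": "servo_tool", "kwargs": {
  "motion": [
    [[0,0,15,0,0,0],[0,0,15,0,0,0],[0,0,15,0,0,0],[0,0,14,0,0,0],[0,0,0,0,0,0]]
  ]
}}

```text
time: 12.35
ee_pos: [0.55, 0.3131, 0.0945]
tcp_rot: [-179.8, 0.1, 90.0]
wrist_force: [-0.1, 0.3, -0.5]
opening: 0.0462
```

Emit:
{"fn": "servo_tool", "kwargs": {
  "motion": [
    [[0,0,0,0,0,0],[0,0,0,0,0,0],[0,0,0,0,0,0],[0,0,0,0,0,0]]
  ],
  "gripper": 10,
  "newtons": 80
}}

```text
time: 12.75
ee_pos: [0.5516, 0.3139, 0.0984]
tcp_rot: [179.9, -0.1, 90.0]
wrist_force: [0.1, -0.0, 1.2]
opening: 0.022
```

```bash
python3 - <<'E'
from plan import *
from workcell import bot
c=bot.camera("wrist");cv2.imwrite("pics/w11.png",c["color"][:,:,::-1])
o,p,R=now(); print(o["time"],p,o["tcp_rot"],o["opening"],o["wrist_force"])
E
```

```text
12.8 [0.55157283 0.31393937 0.09836036] [ 1.79939451e+02 -5.24334003e-02  8.99773401e+01] 0.02174049761607101 [-0.93010052  0.49763693  2.28822967]
```

View pics/w11.png

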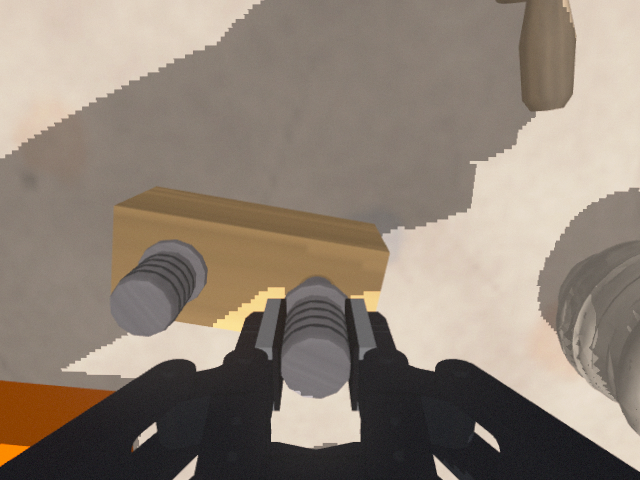

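```bash
python3 - <<'E'
from plan import *
o,p,R=now(); H=headR90()
pre=W(P,[-2.1,81.6,165]); print(pre)
plan(p,R,[([.5515,.314,.20],R,35),([.53,.25,.32],H),(pre,H)])
E
```

```text
[0.4473198  0.09403917 0.33495558]
[[0,0,-34,0,0,0],[0,0,-34,0,0,0],[0,0,-34,0,0,0],[-13,-4,-24,-0.122,0.012,-0.038],[-12,-2,-24,-0.121,0.012,-0.039]]
[[-12,1,-25,-0.122,0.012,-0.038],[-12,3,-25,-0.121,0.012,-0.038],[-12,6,-24,-0.122,0.012,-0.039],[-34,-21,-19,0,0,0],[-34,-21,-19,0,0,0]]
[[-34,-20,-19,0,0,0],[-34,-21,-19,0,0,0]]
end [0.4475 0.0944 0.3348] [ 1.4498e+02 -1.0000e-02  1.0132e+02]
```

Emit:
{"fn": "servo_tool", "kwargs": {
  "motion": [
    [[0,0,-15,0,0,0],[0,0,-30,0,0,0],[0,0,-34,0,0,0],[0,0,-23,0,0,0]]
  ]
}}

```text
time: 13.2
ee_pos: [0.5514, 0.3138, 0.2032]
tcp_rot: [179.9, -0.1, 90.0]
wrist_force: [0.4, -0.4, -0.8]
opening: 0.0217
```

Emit:
{"fn": "servo_tool", "kwargs": {
  "motion": [
    [[-13,-4,-24,-0.122,0.012,-0.038],[-12,-2,-24,-0.121,0.012,-0.039],[-12,1,-25,-0.122,0.012,-0.038],[-12,3,-25,-0.121,0.012,-0.038],[-12,6,-24,-0.122,0.012,-0.039]]
  ]
}}

```text
time: 13.7
ee_pos: [0.5294, 0.249, 0.3224]
tcp_rot: [144.7, 0.0, 101.4]
wrist_force: [-0.4, 0.7, -0.8]
opening: 0.0217
```

Emit:
{"fn": "servo_tool", "kwargs": {
  "motion": [
    [[-34,-21,-19,0,0,0],[-34,-21,-19,0,0,0],[-34,-20,-19,0,0,0],[-34,-21,-19,0,0,0],[0,0,0,0,0,0]]
  ]
}}

```text
time: 14.2
ee_pos: [0.4453, 0.0908, 0.3374]
tcp_rot: [144.8, 0.0, 101.1]
wrist_force: [1.5, -0.0, -0.9]
opening: 0.022
```

Emit:
{"fn": "servo_tool", "kwargs": {
  "motion": [
    [[0,0,0,0,0,0],[0,0,0,0,0,0]]
  ]
}}

```text
time: 14.4
ee_pos: [0.4475, 0.0947, 0.3346]
tcp_rot: [145.0, 0.0, 101.3]
wrist_force: [0.6, 0.3, -2.0]
opening: 0.022
```

```bash
cat > look2.py <<'E'
from plan import *
from workcell import bot
import pickle,sys
n=sys.argv[1]
c=bot.camera("wrist");cv2.imwrite(f"pics/{n}.png",c["color"][:,:,::-1]);pickle.dump(c,open(n+".pkl","wb"))
o,p,R=now(); print(o["time"],p,o["tcp_rot"],"open",o["opening"],"q",o["q"][4:].round(1)); print("head",Rh(P[3]).T@(p-P[:3])*1000)
print("Fh",(Rh(P[3]).T@o["wrist_force"]).round(2))
print("hole",proj(c,W(P,[0,80,42])),"corr",proj(c,W(P,[-2.1,81.6,42])))
for d in (28,79,88): print("axis",d,proj(c,p+R@[0,0,d/1000]))
E
python3 look2.py w12
```

```text
14.45 [0.44751591 0.09502538 0.33417483] [1.45087195e+02 3.27883172e-03 1.01381875e+02] open 0.02206116146631248 q [-0.5 90.7]
head [ -2.23201162  82.52866779 164.1393202 ]
Fh [-0.62  0.85 -2.91]
hole [[319.91503855 244.94646394]] corr [[316.54002239 242.4825892 ]]
axis 28 [[316.45253615 308.98626629]]
axis 79 [[316.17999248 265.09261995]]
axis 88 [[316.14407153 259.31486798]]
```

View pics/w12.png

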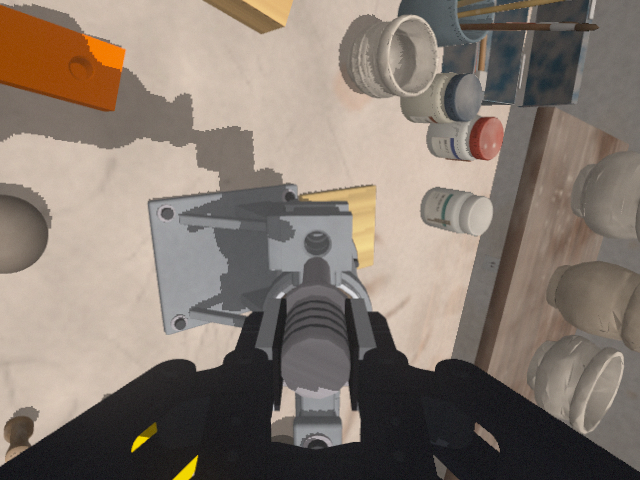

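```bash
python3 - <<'E'
import cv2
im=cv2.imread("pics/w12.png");cv2.imwrite("pics/w12z.png",cv2.resize(im[195:315,250:390],None,fx=5,fy=5,interpolation=cv2.INTER_CUBIC))
E
```

```text
(no output)
```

View pics/w12z.png

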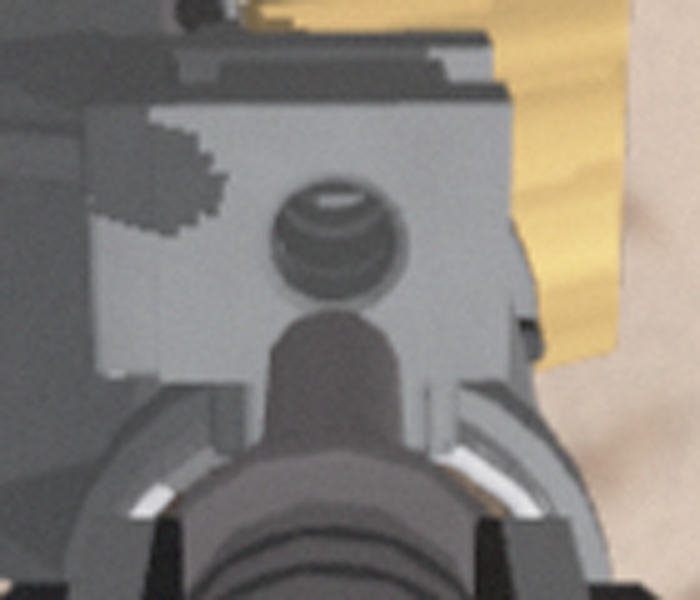

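```bash
python3 - <<'E'
from plan import *
import pickle
c=pickle.load(open("w12.pkl","rb"))
# tool pose from camera
Rc=np.array([[0,1,0],[-0.955523727,0,-0.294914147],[-0.294914198,0,0.955523712]])
R=np.array(c["R"]).T@Rc; p=-np.array(c["R"]).T@c["t"]-R@[0.07454848,-0.00049591,-0.12354719]
print("tcp at shot",p,"head",Rh(P[3]).T@(p-P[:3])*1000)
z=lambda v:(5*(proj(c,p+R@(np.array(v)/1000))[0]-[250,195])).round()
for d in (82,85,88,91): print(d,z([4,0,d]),z([7,0,d-9]),z([0,7,d-9]),z([0,-7,d-9]))
print("collar rim",z([15,0,28]),z([15,0,23]),[z([0,s*15,28]) for s in(1,-1)])
for h in ([-2.1,81.6,42],[-1.4,81,42]): print((5*(proj(c,W(P,h))[0]-[250,195])).round())
E
```

```text
tcp at shot [0.44698493 0.0956577  0.33472916] head [ -2.23909993  83.25276639 164.82099117]
82 [331. 300.] [331. 301.] [400. 366.] [262. 366.]
85 [331. 291.] [331. 291.] [399. 356.] [262. 356.]
88 [331. 282.] [331. 282.] [398. 346.] [263. 346.]
91 [331. 273.] [331. 273.] [397. 336.] [264. 336.]
collar rim [332. 391.] [333. 415.] [array([519., 565.]), array([145., 565.])]
[333. 237.]
[338. 242.]
```

```bash
python3 - <<'E'
from plan import *
import pickle
c=pickle.load(open("w12.pkl","rb"))
Rc=np.array([[0,1,0],[-0.955523727,0,-0.294914147],[-0.294914198,0,0.955523712]])
R=np.array(c["R"]).T@Rc; p=-np.array(c["R"]).T@c["t"]-R@[0.07454848,-0.00049591,-0.12354719]
print(R.round(3)); print(Ro.from_matrix(R).as_euler('xyz',degrees=True))
z=lambda v:(4*(proj(c,p+R@(np.array(v)/1000))[0]-[230,260])).round()
for d in (-11,-3):
  for x in (0,-3):
    print(d,x,"knob top: ctr",z([x,0,d]),"near",z([x-12,0,d]),"far",z([x+12,0,d]),"l/r",z([x,-12,d]),z([x,12,d]))
for d in (28,20):
  for x in (0,-3): print(d,x,"collar far up/low",z([x+15,0,d]),z([x+15,0,d-5]))
print("pad tips",z([0,11,19]),z([11,11,19]),z([-11,11,19]))
im=cv2.imread("pics/w12.png");cv2.imwrite("pics/w12y.png",cv2.resize(im[260:400,230:400],None,fx=4,fy=4,interpolation=cv2.INTER_CUBIC))
E
```

```text
[[-0.197  0.804  0.561]
 [ 0.98   0.161  0.113]
 [ 0.001  0.572 -0.82 ]]
[ 1.45092611e+02 -4.49380508e-02  1.01375198e+02]
-11 0 knob top: ctr [347. 415.] near [347. 544.] far [347. 278.] l/r [194. 415.] [501. 415.]
-11 -3 knob top: ctr [347. 448.] near [347. 575.] far [347. 313.] l/r [195. 448.] [500. 448.]
-3 0 knob top: ctr [347. 360.] near [347. 483.] far [347. 229.] l/r [202. 359.] [492. 359.]
-3 -3 knob top: ctr [347. 391.] near [347. 513.] far [347. 262.] l/r [203. 391.] [491. 391.]
28 0 collar far up/low [346.  53.] [346.  72.]
28 -3 collar far up/low [346.  81.] [346. 101.]
20 0 collar far up/low [346.  84.] [346. 106.]
20 -3 collar far up/low [346. 114.] [346. 136.]
pad tips [461. 234.] [464. 128.] [459. 336.]
```

View pics/w12y.png

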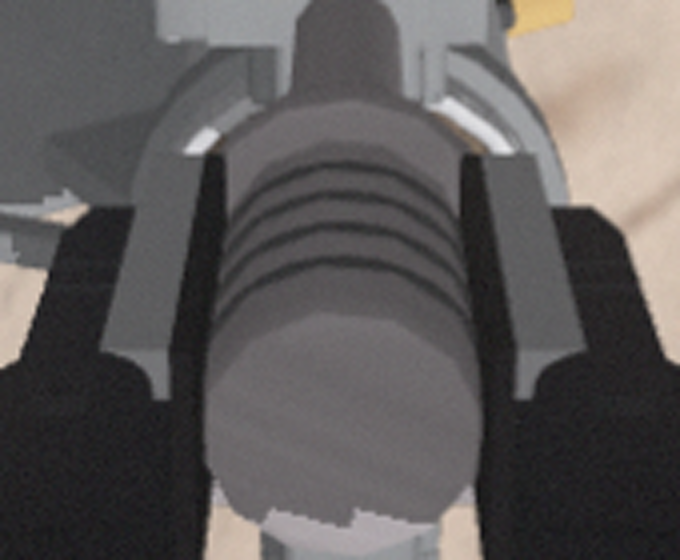

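Emit:
{"fn": "servo_tool", "kwargs": {
  "motion": [
    [[0,0.6,10,0,0,0],[0,0,10,0,0,0],[0,0,7,0,0,0],[0,0,0,0,0,0],[0,0,0,0,0,0]]
  ]
}}

```text
time: 14.95
ee_pos: [0.4631, 0.0976, 0.312]
tcp_rot: [145.1, 0.0, 101.3]
wrist_force: [0.0, -0.3, -1.5]
opening: 0.022
```

```bash
python3 look2.py w13;python3 - <<'E'
import cv2
im=cv2.imread("pics/w13.png");cv2.imwrite("pics/w13z.png",cv2.resize(im[205:325,250:390],None,fx=5,fy=5,interpolation=cv2.INTER_CUBIC))
E
```

```text
15.0 [0.4630888  0.09751604 0.3125576 ] [1.45052654e+02 1.20636974e-02 1.01329137e+02] open 0.02176051627405593 q [-0.5 90.7]
head [ -1.72208127  81.91994626 137.39250181]
Fh [-1.28 -0.33 -0.72]
hole [[320.34990376 259.36502472]] corr [[316.59015334 256.64769647]]
axis 28 [[317.57082039 310.79494899]]
axis 79 [[317.19924516 266.39324797]]
axis 88 [[317.15028654 260.55489471]]
```

View pics/w13z.png

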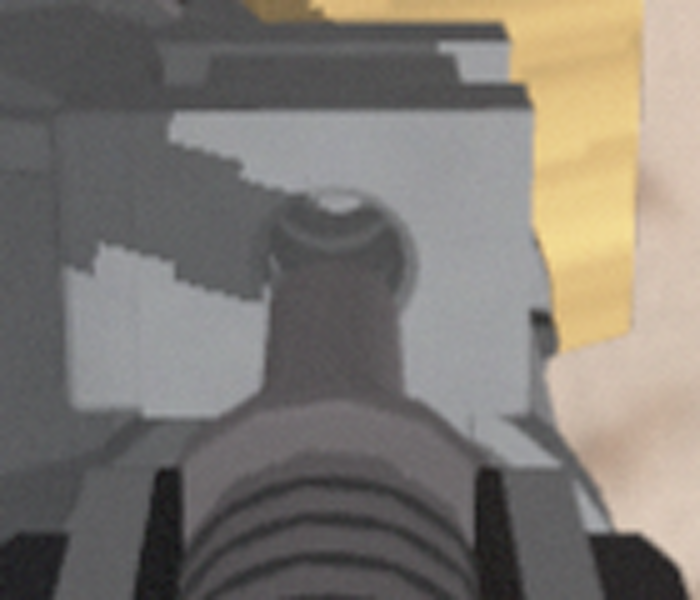

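Emit:
{"fn": "servo_tool", "kwargs": {
  "motion": [
    [[1.5,0.2,0,0,0,0],[0,0,4,0,0,0],[0,0,4,0,0,0],[0,0,4,0,0,0],[0,0,0,0,0,0]]
  ]
}}

```text
time: 15.5
ee_pos: [0.4697, 0.1002, 0.3019]
tcp_rot: [145.1, 0.0, 101.3]
wrist_force: [-0.5, 0.2, -0.7]
opening: 0.022
```

```bash
python3 look2.py w14;python3 - <<'E'
import cv2
im=cv2.imread("pics/w14.png");cv2.imwrite("pics/w14z.png",cv2.resize(im[205:325,250:390],None,fx=5,fy=5,interpolation=cv2.INTER_CUBIC))
E
```

```text
15.55 [0.46968605 0.10024282 0.30229011] [1.45086620e+02 1.23634593e-02 1.01315258e+02] open 0.021911462770924928 q [-0.6 90.9]
head [ -1.87423251  83.30132272 124.964739  ]
Fh [-0.78  0.11 -1.3 ]
hole [[320.68672968 269.48650188]] corr [[316.73227439 266.65117653]]
axis 28 [[317.29710345 310.60610832]]
axis 79 [[316.9480042  266.25605157]]
axis 88 [[316.90201017 260.42394738]]
```

View pics/w14z.png

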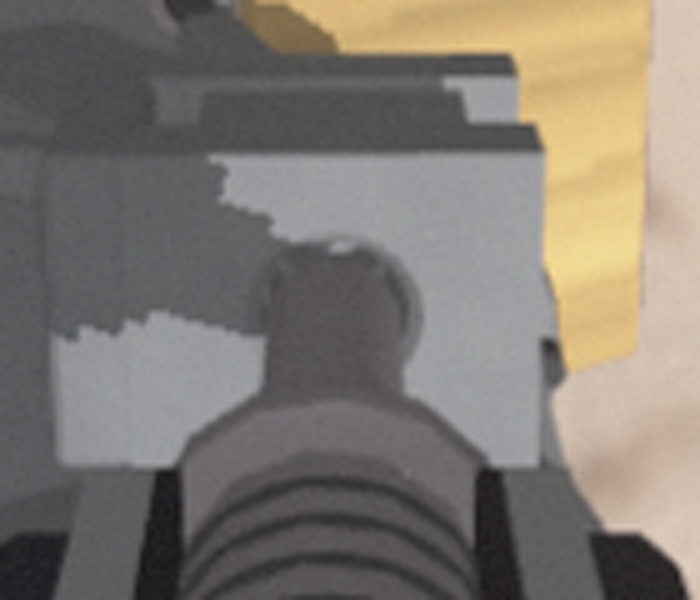

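Emit:
{"fn": "servo_tool", "kwargs": {
  "motion": [
    [[0,0.4,3,0,0,0],[0,0,3,0,0,0],[0,0,3,0,0,0],[0,0,3,0,0,0],[0,0,0,0,0,0]]
  ]
}}

```text
time: 16.05
ee_pos: [0.4768, 0.1017, 0.2926]
tcp_rot: [145.1, 0.0, 101.3]
wrist_force: [-0.1, 0.3, -1.8]
opening: 0.0215
```

```bash
python3 look2.py w15;python3 - <<'E'
import cv2
im=cv2.imread("pics/w15.png");cv2.imwrite("pics/w15z.png",cv2.resize(im[205:325,250:390],None,fx=5,fy=5,interpolation=cv2.INTER_CUBIC))
E
```

```text
16.1 [0.47676927 0.10170521 0.29289173] [1.45068093e+02 8.85878583e-03 1.01320487e+02] open 0.021884944832450296 q [-0.6 90.9]
head [ -1.34043738  83.34759307 113.11767097]
Fh [-0.78 -0.08 -0.72]
hole [[319.6990826 277.9083274]] corr [[315.53040268 274.94065307]]
axis 28 [[317.16825765 310.48946424]]
axis 79 [[316.83926822 266.18109505]]
axis 88 [[316.7959187  260.35372819]]
```

View pics/w15z.png

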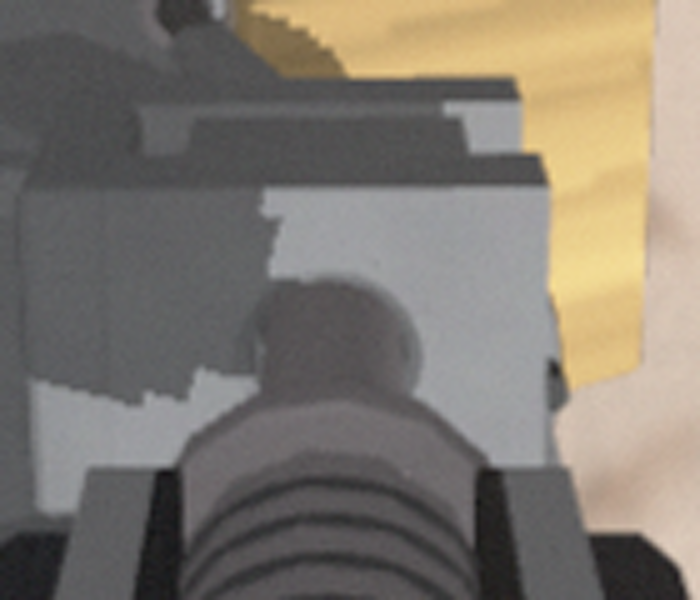

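Emit:
{"fn": "servo_tool", "kwargs": {
  "motion": [
    [[0,0,4,0,0,0],[0,0,4,0,0,0],[0,0,4,0,0,0],[0,0,4,0,0,0],[0,0,0,0,0,0]]
  ]
}}

```text
time: 16.6
ee_pos: [0.4858, 0.1035, 0.2793]
tcp_rot: [145.1, 0.0, 101.3]
wrist_force: [1.1, -0.1, -1.2]
opening: 0.0215
```

```bash
cat > st.py <<'E'
from plan import *
o,p,R=now(); print(o["time"],"rot",o["tcp_rot"].round(2),"head",(Rh(P[3]).T@(p-P[:3])*1000).round(2),"Fh",(Rh(P[3]).T@o["wrist_force"]).round(2),"open",o["opening"],"T",(R.T@o["torque"]).round(2))
E
python3 st.py
```

```text
16.6 rot [1.4510e+02 1.0000e-02 1.0132e+02] head [-1.57 83.37 96.67] Fh [ 0.21 -0.27 -1.64] open 0.021533770359992488 T [ 0.69  0.02 -0.02]
```

Free so far; the tip is now at the lower cheek.

Emit:
{"fn": "servo_tool", "kwargs": {
  "motion": [
    [[0,0,3,0,0,0],[0,0,3,0,0,0],[0,0,3,0,0,0],[0,0,3,0,0,0],[0,0,0,0,0,0]]
  ]
}}

```text
time: 17.1
ee_pos: [0.4926, 0.1049, 0.2697]
tcp_rot: [145.1, 0.0, 101.3]
wrist_force: [-0.4, 0.4, -1.3]
opening: 0.0217
```

```bash
python3 st.py
```

```text
17.1 rot [1.4508e+02 1.0000e-02 1.0132e+02] head [-1.44 83.35 84.9 ] Fh [-0.94  0.45 -0.87] open 0.02174132834563246 T [0.78 0.05 0.02]
```

Emit:
{"fn": "servo_tool", "kwargs": {
  "motion": [
    [[0,0,3,0,0,0],[0,0,3,0,0,0],[0,0,3,0,0,0],[0,0,3,0,0,0],[0,0,0,0,0,0]]
  ]
}}

```text
time: 17.6
ee_pos: [0.4993, 0.1062, 0.2598]
tcp_rot: [145.1, 0.0, 101.3]
wrist_force: [-0.1, 0.4, -1.3]
opening: 0.0219
```

Emit:
{"fn": "servo_tool", "kwargs": {
  "motion": [
    [[0,0,2,0,0,0],[0,0,1,0,0,0],[0,0,0,0,0,0]]
  ]
}}

```text
time: 17.9
ee_pos: [0.5009, 0.1065, 0.258]
tcp_rot: [145.0, 0.0, 101.3]
wrist_force: [-0.7, 0.7, -0.8]
opening: 0.0216
```

```bash
python3 st.py; python3 look2.py w16
```

```text
17.9 rot [1.4504e+02 1.0000e-02 1.0132e+02] head [-1.16 83.33 70.4 ] Fh [-0.92  0.82 -0.38] open 0.021620944871992988 T [ 0.71 -0.04  0.01]
17.95 [0.50094923 0.10652345 0.2580303 ] [1.45036057e+02 1.00443429e-02 1.01319012e+02] open 0.022223443769611877 q [-0.6 90.8]
head [-1.13966159 83.33500998 70.41914224]
Fh [-0.54 -0.12 -1.17]
hole [[319.68464133 317.21424446]] corr [[314.51479899 313.65053651]]
axis 28 [[316.85188073 310.2346955 ]]
axis 79 [[316.56835387 266.03475504]]
axis 88 [[316.53098409 260.21956018]]
```

View pics/w16.png

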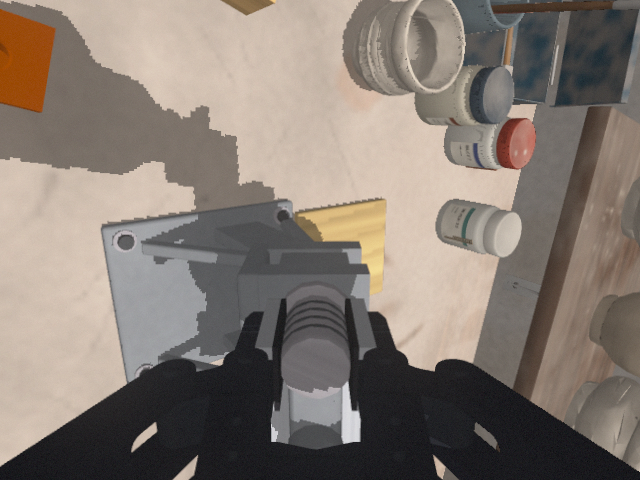

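Nearly seated, no contact yet. Continue in small steps until force.

Emit:
{"fn": "servo_tool", "kwargs": {
  "motion": [
    [[0,0,1.5,0,0,0],[0,0,1.5,0,0,0],[0,0,0,0,0,0]]
  ]
}}

```text
time: 18.25
ee_pos: [0.5013, 0.1065, 0.2579]
tcp_rot: [145.0, 0.0, 101.3]
wrist_force: [-30.1, -6.3, 17.0]
opening: 0.0219
```

```bash
python3 st.py
```

```text
18.25 rot [1.4501e+02 2.0000e-02 1.0131e+02] head [-0.93 83.26 70.06] Fh [-15.41  -0.25  31.51] open 0.02191135221719204 T [ 3.84 -0.06 -0.04]
```

Emit:
{"fn": "servo_tool", "kwargs": {
  "motion": [
    [[0,-0.8,0,0,0,0],[0,0,0,0,0,0],[0,0,0,0,0,0]]
  ]
}}

```text
time: 18.55
ee_pos: [0.5013, 0.1065, 0.2579]
tcp_rot: [144.9, 0.0, 101.3]
wrist_force: [-23.3, -4.8, 15.9]
opening: 0.0217
```

```bash
python3 st.py; python3 - <<'E'
from workcell import bot
import cv2
c=bot.camera("side"); cv2.imwrite("pics/side2.png",cv2.resize(c["color"][172:272,240:350,::-1],None,fx=6,fy=6,interpolation=cv2.INTER_CUBIC))
E
```

```text
18.55 rot [1.4491e+02 2.0000e-02 1.0131e+02] head [-0.96 83.28 70.11] Fh [-10.38  -0.16  26.62] open 0.021723121022593883 T [ 2.95 -0.07  0.04]
```

View pics/side2.png

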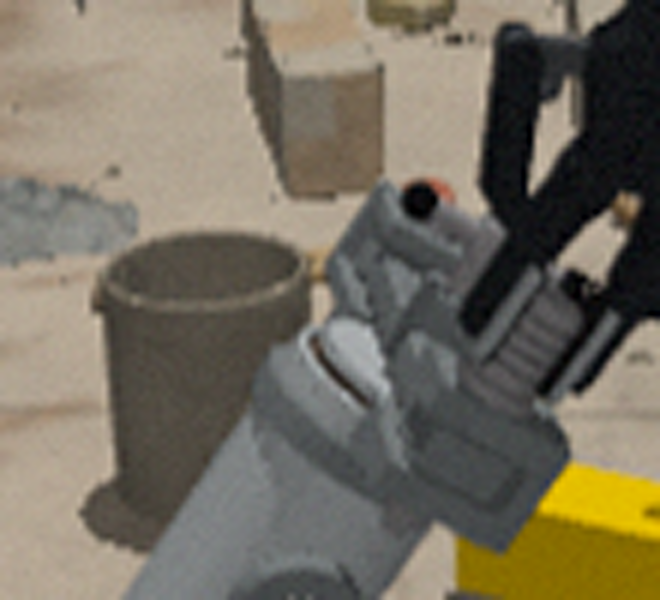

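Emit:
{"fn": "servo_tool", "kwargs": {
  "motion": [
    [[0,0,-0.8,0,0,0],[0,0,0,0,0,0],[0,0,0,0,0,0],[0,0,0,0,0,0]]
  ],
  "gripper": 44
}}

```text
time: 19.0
ee_pos: [0.5016, 0.1067, 0.2555]
tcp_rot: [145.1, 0.0, 101.3]
wrist_force: [0.4, 0.6, 0.3]
opening: 0.0442
```

Emit:
{"fn": "servo_tool", "kwargs": {
  "motion": [
    [[0,0,-15,0,0,0],[0,0,-25,0,0,0],[0,0,-30,0,0,0],[0,0,0,0,0,0],[0,0,0,0,0,0]]
  ]
}}

```text
time: 19.5
ee_pos: [0.4624, 0.0988, 0.3135]
tcp_rot: [145.0, 0.0, 101.3]
wrist_force: [0.6, -0.5, -0.1]
opening: 0.0439
```

```bash
python3 look2.py w17; python3 - <<'E'
from workcell import bot
import cv2
c=bot.camera("side"); cv2.imwrite("pics/side3.png",cv2.resize(c["color"][172:272,240:350,::-1],None,fx=6,fy=6,interpolation=cv2.INTER_CUBIC))
E
```

```text
19.55 [0.46233261 0.09883798 0.31240438] [1.45074203e+02 1.09155544e-02 1.01324239e+02] open 0.043996688854774556 q [-0.6 90.9]
head [ -2.20523709  83.36442354 137.54375901]
Fh [-0.63 -1.09  0.22]
hole [[319.09699188 260.79140876]] corr [[315.36340643 258.10157465]]
axis 28 [[315.00595952 309.17646775]]
axis 79 [[314.9657298  265.38500178]]
axis 88 [[314.96044405 259.61622731]]
```

View pics/side3.png

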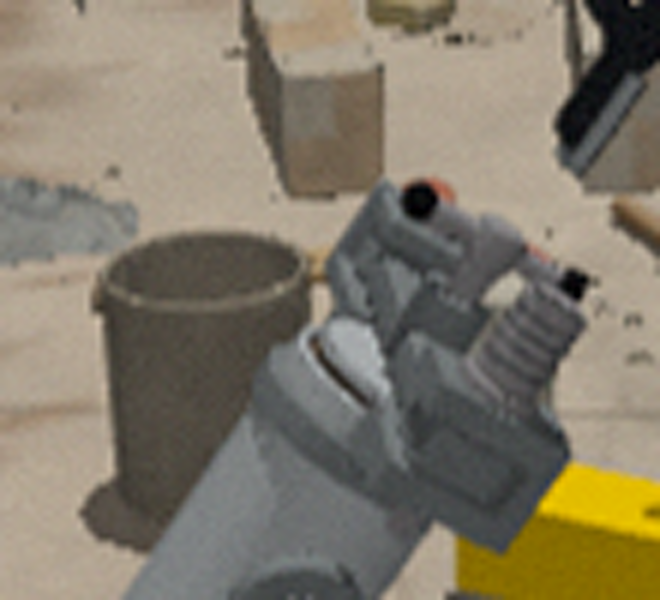

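View pics/w17.png

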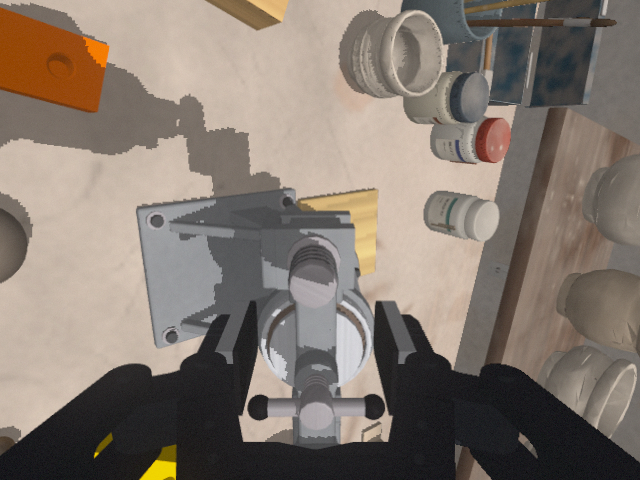

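```bash
python3 - <<'E'
from plan import *
from fit0 import S
import pickle
c=pickle.load(open("w17.pkl","rb"))
for x,y in ((0,80),(-1.4,81)):
  for z in (79,81,84): print(x,y,z,proj(c,W(P,[x,y,z])), "side zoom",6*(proj(S,W(P,[x,y,z]))-[239.6,171.6]))
  print("collar edge side",[(6*(proj(S,W(P,[x+s*15,y,z]))-[239.6,171.6])).round() for s in(-1,1) for z in (42,47)])
im=cv2.imread("pics/w17.png");cv2.imwrite("pics/w17z.png",cv2.resize(im[210:330,240:380],None,fx=5,fy=5,interpolation=cv2.INTER_CUBIC))
E
```

```text
0 80 79 [[319.75630437 286.9191556 ]] side zoom [[553.00534964 298.27277496]]
0 80 81 [[319.79864989 288.59846459]] side zoom [[556.4521961  293.41077768]]
0 80 84 [[319.8637216  291.17931798]] side zoom [[561.63091085 286.10587206]]
collar edge side [array([[527., 408.]]), array([[535., 396.]]), array([[453., 366.]]), array([[461., 354.]])]
-1.4 81 79 [[316.82656106 284.97987225]] side zoom [[556.98086788 301.4704881 ]]
-1.4 81 81 [[316.8405086  286.64296958]] side zoom [[560.43192425 296.60833244]]
-1.4 81 84 [[316.86194224 289.19901693]] side zoom [[565.61696662 289.30318179]]
collar edge side [array([[531., 411.]]), array([[539., 399.]]), array([[457., 369.]]), array([[465., 357.]])]
```

View pics/w17z.png

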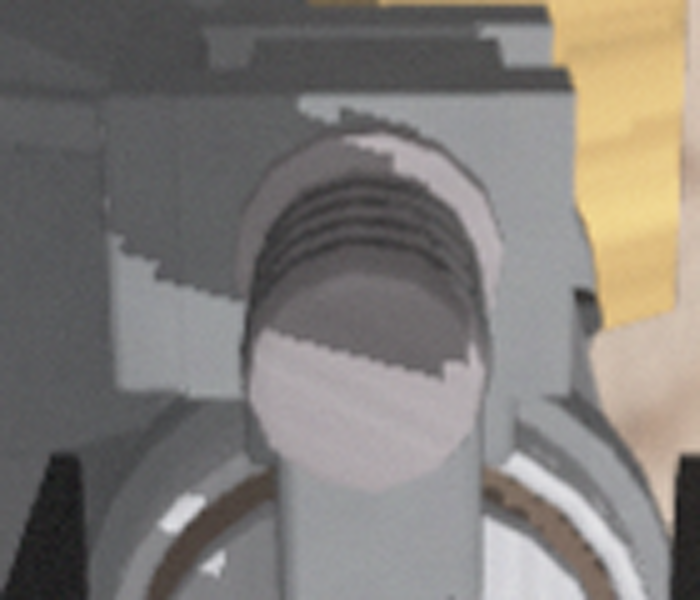

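Emit:
{"fn": "servo_tool", "kwargs": {
  "motion": [
    [[0,0,0,0,0,0],[0,0,8,0,0,0],[0,0,12,0,0,0],[0,0,12,0,0,0],[0,0,0,0,0,0]]
  ],
  "gripper": 0,
  "newtons": 60
}}

```text
time: 20.1
ee_pos: [0.4803, 0.1024, 0.2838]
tcp_rot: [145.3, 0.0, 101.3]
wrist_force: [-0.8, -0.2, -0.1]
opening: -0.0002
```

Emit:
{"fn": "servo_tool", "kwargs": {
  "motion": [
    [[0,0,0,0,0,0],[0,0,2,0,0,0],[0,0,1,0,0,0],[0,0,0,0,0,0]]
  ]
}}

```text
time: 20.5
ee_pos: [0.4819, 0.1027, 0.2846]
tcp_rot: [145.0, 0.0, 101.3]
wrist_force: [-0.1, -0.4, 0.4]
opening: 0.0002
```

```bash
python3 st.py
```

```text
20.5 rot [1.4502e+02 1.0000e-02 1.0132e+02] head [ -1.85  83.33 103.34] Fh [ 0.06 -0.35  0.46] open 0.0001533222151550168 T [0.52 0.06 0.03]
```

Emit:
{"fn": "servo_tool", "kwargs": {
  "motion": [
    [[0,0,2,0,0,0],[0,0,2,0,0,0],[0,0,1,0,0,0],[0,0,0,0,0,0]]
  ]
}}

```text
time: 20.9
ee_pos: [0.4841, 0.1032, 0.282]
tcp_rot: [145.0, 0.0, 101.3]
wrist_force: [-15.0, -3.2, 10.7]
opening: 0.0001
```

```bash
python3 st.py
```

```text
20.9 rot [1.4497e+02 1.0000e-02 1.0133e+02] head [-1.47 83.37 99.86] Fh [-6.45 -0.24 17.54] open 0.00014371828715079328 T [1.88 0.05 0.08]
```

Emit:
{"fn": "servo_tool", "kwargs": {
  "motion": [
    [[0,0,-10,0,0,0],[0,0,-30,0,0,0],[0,0,-35,0,0,0],[0,0,-35,0,0,0],[0,0,0,0,0,0]]
  ]
}}

```text
time: 21.4
ee_pos: [0.422, 0.0907, 0.3761]
tcp_rot: [144.6, 0.0, 101.3]
wrist_force: [0.1, -0.8, 1.0]
opening: -0.0004
```

Emit:
{"fn": "servo_tool", "kwargs": {
  "motion": [
    [[0,0,0,0,0,0],[0,0,0,0,0,0],[0,0,0,0,0,0]]
  ]
}}

```text
time: 21.7
ee_pos: [0.423, 0.091, 0.369]
tcp_rot: [145.2, 0.0, 101.3]
wrist_force: [0.1, -1.1, -0.3]
opening: -0.0002
```

```bash
python3 st.py; python3 look2.py w18; python3 - <<'E'
from workcell import bot
import cv2
c=bot.camera("side"); cv2.imwrite("pics/side4.png",c["color"][:,:,::-1])
a=cv2.resize(c["color"][172:272,240:350,::-1],None,fx=6,fy=6,interpolation=cv2.INTER_CUBIC)
cv2.imwrite("pics/side4z.png",a)
c=bot.camera("top"); cv2.imwrite("pics/top4.png",c["color"][:,:,::-1])
E
```

```text
21.7 rot [1.4517e+02 1.0000e-02 1.0132e+02] head [ -2.63  83.34 206.88] Fh [-0.3  -1.12 -0.13] open -0.0001724187201019199 T [ 0.48 -0.02 -0.01]
21.75 [0.42298959 0.09094621 0.36910683] [1.45157573e+02 1.38220164e-02 1.01319819e+02] open -0.0002881337743972684 q [-0.7 91. ]
head [ -2.55191003  83.33386392 207.00741748]
Fh [0.55 0.4  0.25]
hole [[320.57161154 228.66748905]] corr [[317.65791766 226.51358931]]
axis 28 [[316.99433858 310.30223382]]
axis 79 [[316.68977486 266.06397058]]
axis 88 [[316.64963718 260.24460974]]
```

View pics/side4.png

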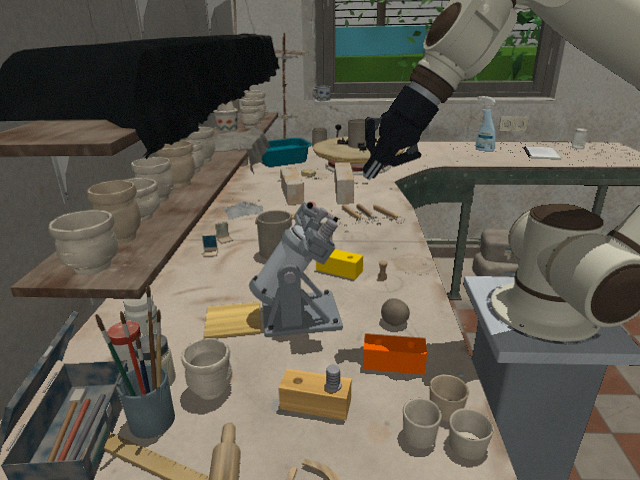

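View pics/side4z.png

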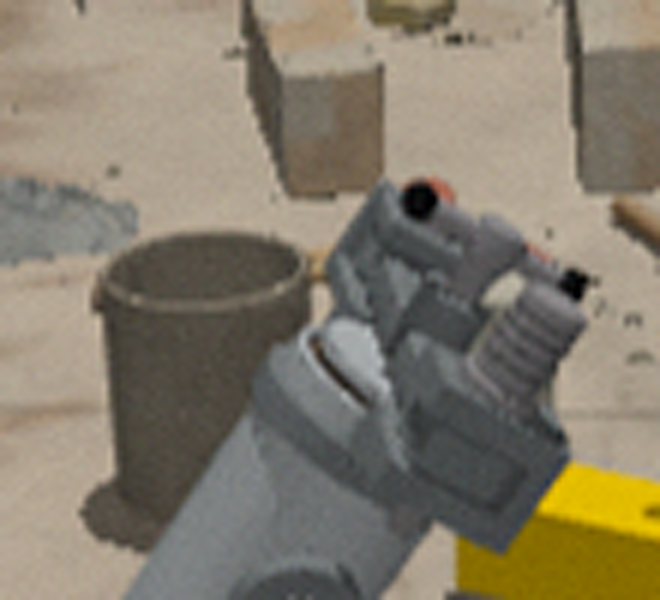

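View pics/w18.png

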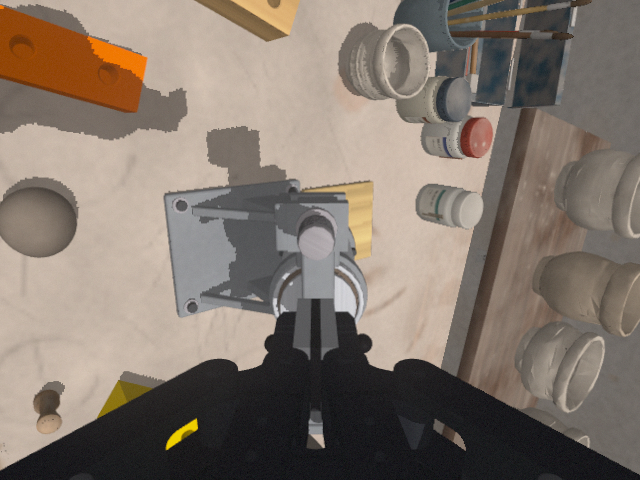

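View pics/top4.png

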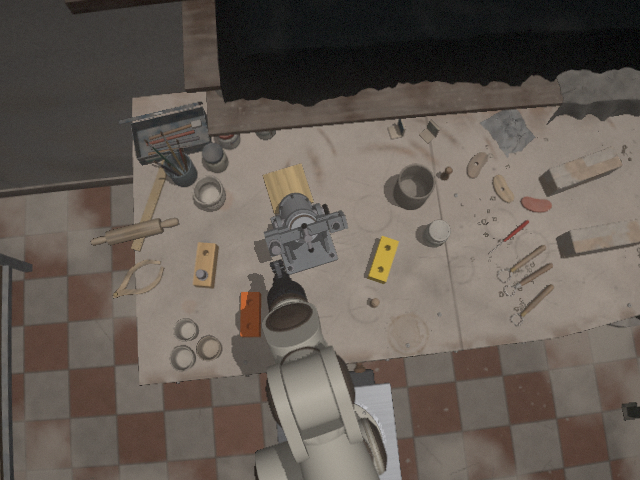

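All of it is in place: the yoke is shut and pinned, the short pin is in the block, the surroundings are upright, and the robot is clear.

```bash
python3 -c "
from workcell import bot
print(bot.job_done())"
```

```text
the job is handed in; nothing more can be done
None
```

I swung the yoke shut with the closed fingertips, then took the long pin from the wooden block. I pushed it through the fork and the yoke's eye until the collar sat on the fork, and handed the job in at about 22 s of the 72 s allowed.

**Yoke:** it was pushed until the force on the fingers jumped to about 17 N within 1.4 mm, which I took as the hard stop. An earlier push had not quite reached that stop, so I pushed a second time.

**Pin:** it met almost no force all the way in and stopped firmly at about 32 N, at the expected depth (tool 28 mm above the upper cheek's outer face). After letting go, I pressed on the knob with closed fingers. They met it 99.9 mm above the mouth plane, against 100 mm expected with the collar fully home.

**Final pictures:** the side and top views show the collar on the fork and the yoke across the mouth. The short pin is still in the block, the pots, jar and stamp are standing, and the arm is clear of everything. The camera resolution is too coarse to rule out a gap of a fraction of a millimetre under the collar; the contact height is the better evidence.

**Disagreements:**
- The pin position I picked in the first top-camera picture was 6–9 mm off the wrist-camera position. The side camera agreed with the wrist camera, so I used those.
- My first estimate of where the extruder head stood was about 2 mm off, which I corrected before inserting the pin.
- There was a 10–15 N sideways force when the collar first seated; it was gone once I released the pin.

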